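# Gauge the packed orders through the letter slot

## Robot

A 6-joint arm with a two-finger parallel gripper is mounted at the origin on a cart in front of the work surface, level with it; the furniture and walls round the work are solid. World frame = base frame: x ahead of the robot, y to its left, z up, the work surface at z = 0. Lengths are in m, angles in rad, forces in N, time in s.
With the tool pointing down it reaches from about 0.275 to 0.75 m from the base axis. Payload 10.2 kg.
Tool frame: the origin (TCP) lies on the centre line of the jaws, within the pads' length; the fingertips stand bot.tip_extent ahead of it and the grasp point (between the pads) lies 11 mm behind it (bot.tip_extent is the distance from the TCP to the fingertips, in m); z points along the fingers, y is the line along which they close (so a half turn about z gives the same grasp; the last joint's range is limited). The gripper opens to 88 mm and grips with 3 to 60 N. Pads are 18 mm wide; open, the fingers measure 123 mm over their backs; the gripper's body (75 mm by 187 mm) begins 45 mm behind the grasp point.
Start: joints at [-1.533, 0.313, 1.498, -0, 1.331, -0.223], TCP at [0.135, -0.507, 0.223] pointing down, gripper open.
Joint ranges: [-2.94, 2.94], [-0.97, 2.17], [0.19, 2.56], [-1.23, 4.37], [0.02, 3.11], [-2.88, 2.88]. Speed limits (rad/s): [2.39, 2.39, 3.01, 3.14, 3.14, 3.14].

## Interface

Orientations are given as a 3x3 rotation matrix whose columns are the frame's x, y, z axes.
In Python, from station import status, vision, bot gives the robot as it stands.
- The arm moves only by the shell command python3 -m pendant 'ROWS' [FORCE]. ROWS is a JSON object of lists of equal length, an entry for each row: "angular": the turn, a rotation vector about the tool's x, y, z in rad, a list of three; "delta_pos": the shift along the tool's x, y, z in m, a list of three; "claw": the gripper's target within -1 to 1 (fully open at 1, half-way at 0, shut at -1). In form: {"angular": [[wx, wy, wz], ...], "delta_pos": [[x, y, z], ...], "claw": [claw, ...]}. A call has exactly 8 rows; each row shifts and turns the commanded pose from where the row before left it, along the tool's axes as they then stand; what a row does not reach is not made up. A row lasts 1/8 s, in which the tool goes at most 62.5 mm and 10.7 degrees, less where a joint would pass 70% of its speed; a pose out of reach is approached as far as the arm can. A call with a gripper value outside its range is refused whole. The fingers move at their own pace and stop on an object; FORCE is the grip in N (left out, the last holds). Time passes only in rows, so rows that do not move let the fingers close, or fill a call up. It gives the time, the measured TCP pose, the force, the opening and the grip force at its end, in the units of the state.
- status.get_state(): the state, without advancing time (a new reading comes with each control period).
- vision.camera(name): name is "scene" or "top" or "wrist"; returns (picture, depth): 384x512x3 uint8, blue, green, red; 384x512 float32, m along the optical axis (not along the pixel's ray), 0 where there is no reading.
- vision.camera_model(name): a dict with "mtx" (3x3 intrinsics, pixels), "world_from_camera" (4x4, takes a point from camera to world coordinates); the wrist camera has in their place "T_tool_cam" (4x4, takes a point from camera to tool coordinates, whose origin is the TCP and whose axes are the flange's). Camera axes: x right, y up, looking along -z (the intrinsics and any distortion apply to the point x, -y, -z); pixel columns grow to the right and rows downward; lengths in m; the calibration is good to about 2 mm. A picture is of the moment at which its call begins: read the wrist's pose just before it. camera_model takes no time and is no camera call.
- bot.finish_job(): hands the job in; it is judged then, once.
Trained networks look in the newest picture that a camera, given by its name, has taken for a name from the list of things; names that differ only in an ending like _2 or _b are one class to them, and where a whole thing is asked for, a point or a joint stands for the part that bears it (a point fixed in the world has none). Each returns a list of dicts, best first, with "conf" (0 to 1); they miss things now and then, are a little off and sometimes report something else, mostly with a low value. They report only what shows in the picture. A call takes as long as a camera call.
- vision.look_for(target, camera): "at" ([x, y, z] in m, in world coordinates, good to about 4 mm: the middle of the surface that is visible of it).
- vision.cut_out(target, camera): "region" (384x512 bool, what is visible of it).
- vision.spot_point(target, camera): "at" ([x, y, z] in m, in world coordinates, good to about 4 mm: a listed point, or the origin of a listed thing).
The state is a dict: "time_s": time; "q": joint angles; "qd": joint speeds; "joint_torque": joint torques, N m; "ee_pos": TCP position; "eef_rot": TCP orientation; "wrist_force": force on the tool from outside, world axes, zero at the start; "moment": the same for the moment, N m; "grip_width": finger opening in m; "gripper_force": force on a finger pad.
Only numpy, scipy, OpenCV 4.12 (cv2) and the standard library are available. Lean on these libraries where they do the work, as an engineer would, in place of code of your own. Each camera call takes 0.05 s, during which the arm holds its last target. There are 200 camera calls.

## Task

Sort the three packed orders in the rack for the post: slide the flush shutter of the sloping post box fully open, then try each packet, end first, in the slot under it, without forcing. The ones that fit are letters and must go right through into the box; stand the one that is too thick upright in a bay of the parcel crate. Leave the other goods where they are.

Things in the scene. Friction and masses are not known exactly. Their poses are not given: they have to be found in the camera images.
- gauge_box: fixed plywood post box shaped like a small writing desk, 200 mm deep (x), 252 mm wide (y), 125 mm high in front, 240 mm at the back, clear window in front; things enter only by the slot in its sloping face. Origin: centre of its underside; z up; its front looks to its own -x.
- gauge_plate: sloping face of the post box, fixed, facing up and to the box's front. Origin: slot centre, level with the outer face; z outwards, square to the face (30 deg from vertical); x up the slope; y along the slot. Slot 25 mm (x) by 92 mm (y) with a bevelled entry, its rim 4 mm and throat 10 to 28 mm below the face: parts enter along -z. A thin packet let go when in by over 50 mm slides into the box by itself.
- shutter (a joint): opening of the shutter (m): 0 shut, 0.110 fully open at its stop; the slot is clear of it from 0.098. It slides along +y of the gauge plate, stays where it is left and takes about 1.5 N to move.
- shutter_mid (a point): middle of the outer surface of the shutter, a steel plate 50 mm (x of the gauge plate) by 104 mm (y), flush with the sloping face, no handle, a few fine grooves in the middle; shut, it covers the slot. Moves with it along +y of the gauge plate. Press square to the face with about 5 to 15 N and drag.
- packet_1: card mailer standing on end in a bay of the rack, 80 mm wide, 115 mm high, a blank label on one broad side, about 0.1 kg. The three look alike, but two are 19 mm thick and pass the slot and one is 31 mm and does not; which is not told. Origin: middle of its lower end; z up along its length, x across the thickness, y along the width.
- packet_2: As packet_1; thickness 19 or 31 mm. Origin: middle of its lower end; z up along its length, x across the thickness, y along the width.
- packet_3: As packet_1; thickness 19 or 31 mm. Origin: middle of its lower end; z up along its length, x across the thickness, y along the width.
- rack: wooden base 256 x 88 x 14 mm, fixed, with three bays 80 mm apart along its x (at x = -80, 0, +80 mm), each between two dark wire hoops that reach 64 mm above the surface; a packet stands loosely in each bay on top of the base, its thickness along x, its upper 65 mm clear of the hoops. Origin: centre of the underside.
- crate: grey plastic parcel crate, fixed, 200 x 102 mm, walls 66 mm high with the rim, floor 5 mm, divided into three equal bays along its x (centres at x = -65, 0, +65 mm, each 60 mm by 92 mm inside), all empty at the start. Origin: centre of the underside; z up.
- soap_1: wrapped soap bar, 53 x 78 x 28 mm, lower of a stack of two; a bystander to be left alone. Origin: centre of its underside.
- soap_2: wrapped soap bar, 53 x 78 x 28 mm, upper of the stack; a bystander to be left alone. Origin: centre of its underside.
- ribbon_spool_1: spool of ribbon, 59 mm across, 26 mm high; a bystander to be left alone. Origin: centre of its underside.
- matchbox: matchbox, 36 x 53 x 16 mm, lying flat; a bystander to be left alone. Origin: centre of its underside.
- stamp: wooden hand stamp, 32 x 45 x 62 mm; a bystander to be left alone. Origin: centre of its underside.
- pen_pot: grey pot with pens, about 87 mm across, 153 mm high; a bystander to be left alone. Origin: centre of its underside.

How it is judged:
By the outcome, as a careful person would: the job done as asked, in the order asked, and still so for the second after the job is handed in, with the robot touching nothing.
It also fails if it takes over 72 s, if anything falls off the work surface, if the arm or the gripper's body presses on something with over 40 N, if the wrist force passes 120 N, or if a joint passes its speed limit or range.

## Working session

There is one attempt and no reset: what is moved stays moved. The work goes in short steps, Python scripts to look and compute and a shell command to move; the robot and the scene stay as the last step left them, time stands still between calls to the robot, and variables do not carry over. Pictures are saved under pics/ and viewed, at most 10 in all, crops included, and the job is handed in when it is done.

```bash
ls; mkdir -p pics
cat > h.py <<'E'
import numpy as np, cv2
from station import status, vision, bot
def w2c(name):
    m=vision.camera_model(name)
    if 'world_from_camera' in m: return np.array(m['mtx']),np.array(m['world_from_camera'])
    s=status.get_state();T=np.eye(4);T[:3,:3]=s['eef_rot'];T[:3,3]=s['ee_pos']
    return np.array(m['mtx']),T@np.array(m['T_tool_cam'])
def cloud(name):
    K,T=w2c(name);img,d=vision.camera(name)
    v,u=np.mgrid[:384,:512]
    x=(u-K[0,2])/K[0,0]*d;y=(v-K[1,2])/K[1,1]*d
    P=np.stack([x,-y,-d,np.ones_like(d)],-1)@T.T
    P=P[...,:3];P[d==0]=np.nan
    return img,P
E
python3 - <<'E'
from h import *
print(bot.tip_extent, {k:np.round(v,3).tolist() for k,v in status.get_state().items()})
ims=[]
for c in ('scene','top'):
    img,P=cloud(c);np.save(f'{c}.npy',P);cv2.imwrite(f'pics/{c}.png',img)
    print(c,vision.camera_model(c).keys())
    for t in ['gauge_box','gauge_plate','shutter_mid','packet_1','rack','crate','pen_pot','stamp','soap_1','matchbox','ribbon_spool_1']:
        try: print(t,[(np.round(o['at'],3).tolist(),round(o['conf'],2)) for o in vision.spot_point(t,c)][:4])
        except Exception as e: print(t,e)
a=[cv2.imread(f'pics/{c}.png') for c in ('scene','top')]
cv2.imwrite('pics/both.png',cv2.resize(np.vstack(a),(450,675))[:600]) if 0 else None
E
```

```text
pics
0.008 {'time_s': 0.0, 'q': [-1.533, 0.313, 1.498, -0.0, 1.331, -0.223], 'qd': [0.001, 0.0, -0.001, -0.0, 0.003, 0.001], 'joint_torque': [-0.0, -40.221, -25.227, 0.069, 0.035, -0.0], 'ee_pos': [0.135, -0.507, 0.222], 'eef_rot': [[0.966, 0.258, -0.0], [0.258, -0.966, 0.001], [0.0, -0.001, -1.0]], 'wrist_force': [0.326, -0.565, -0.654], 'moment': [-0.062, 0.009, -0.019], 'gripper_force': 0.0, 'grip_width': 0.088}
scene dict_keys(['mtx', 'world_from_camera'])
gauge_box [([0.683, 0.152, -0.001], 0.88)]
gauge_plate [([0.672, 0.094, 0.172], 0.84)]
shutter_mid [([0.674, 0.096, 0.173], 0.64), ([0.563, -0.254, 0.015], 0.58)]
packet_1 [([0.478, -0.253, 0.018], 0.87), ([0.56, -0.255, 0.012], 0.76), ([0.637, -0.246, 0.016], 0.62)]
rack [([0.56, -0.249, 0.002], 0.77)]
crate [([0.551, -0.099, -0.004], 0.67), ([0.675, 0.095, 0.171], 0.31)]
pen_pot []
stamp []
soap_1 [([0.388, 0.039, 0.026], 0.88), ([0.39, 0.04, -0.002], 0.63)]
matchbox [([0.432, -0.021, 0.003], 0.7)]
ribbon_spool_1 [([0.418, 0.13, -0.002], 0.94)]
top dict_keys(['mtx', 'world_from_camera'])
gauge_box [([0.684, 0.15, 0.001], 0.64), ([0.387, 0.043, 0.003], 0.21)]
gauge_plate [([0.673, 0.091, 0.17], 0.67)]
shutter_mid [([0.674, 0.09, 0.175], 0.84), ([0.387, 0.044, 0.001], 0.71), ([0.689, 0.152, -0.003], 0.19)]
packet_1 [([0.556, -0.255, 0.018], 0.94), ([0.638, -0.254, 0.016], 0.92), ([0.482, -0.254, 0.016], 0.57)]
rack [([0.562, -0.251, -0.003], 0.59)]
crate [([0.547, -0.103, 0.001], 0.59)]
pen_pot [([0.309, -0.241, 0.002], 0.64), ([0.676, 0.093, 0.17], 0.15)]
stamp [([0.35, -0.158, 0.002], 0.49)]
soap_1 [([0.394, 0.041, 0.027], 0.71), ([0.387, 0.042, 0.002], 0.42)]
matchbox [([0.432, -0.016, 0.006], 0.7), ([0.64, -0.251, 0.014], 0.57)]
ribbon_spool_1 [([0.416, 0.129, 0.003], 0.61), ([0.642, -0.251, 0.014], 0.47), ([0.559, -0.253, 0.016], 0.33)]
```

View pics/scene.png

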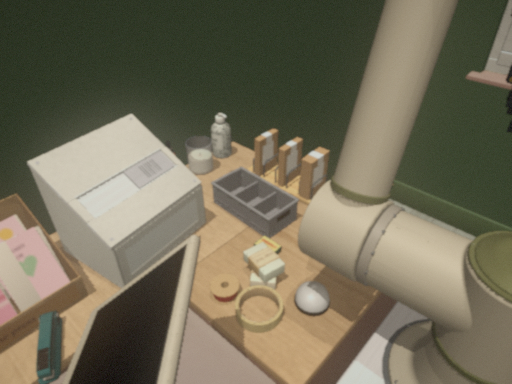

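View pics/top.png

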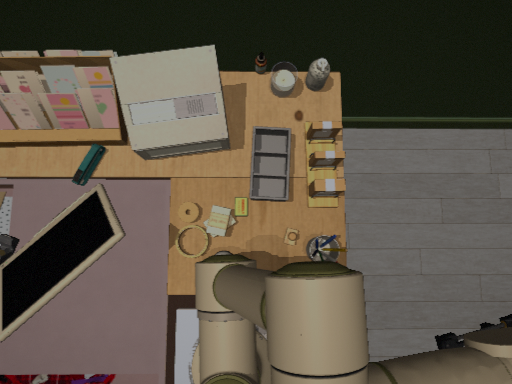

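Run:
```python
from h import *
for c in ('top','scene'):
    P=np.load(c+'.npy').reshape(-1,3);P=P[~np.isnan(P[:,0])]
    # sloping face
    m=(abs(P[:,0]-.673)<.07)&(abs(P[:,1]-.12)<.12)&(P[:,2]>.12)&(P[:,2]<.25)
    Q=P[m];
    for _ in range(5):
        ctr=Q.mean(0);n=np.linalg.svd(Q-ctr,full_matrices=False)[2][2];n*=np.sign(n[2]);d=abs((P[m]-ctr)@n);Q=P[m][d<.003]
    print(c,'plane',n,ctr,len(Q),'yrange',np.percentile(Q[:,1],[1,99]),'x',np.percentile(Q[:,0],[1,99]))
    # packet tops
    m=(P[:,2]>.115)&(P[:,2]<.15)&(abs(P[:,0]-.56)<.12)&(abs(P[:,1]+.25)<.06);Q=P[m]
    for x0 in (.48,.56,.64):
        q=Q[abs(Q[:,0]-x0)<.035]
        r=cv2.minAreaRect((q[:,:2]*1000).astype(np.float32)); print(r,np.median(q[:,2]),len(q))
    # crate rim
    m=(P[:,2]>.058)&(P[:,2]<.072)&(abs(P[:,0]-.55)<.13)&(abs(P[:,1]+.1)<.07);q=P[m]
    print('crate',cv2.minAreaRect((q[:,:2]*1000).astype(np.float32)),len(q))
```

```text
top plane [-0.49808709 -0.06523436  0.86466973] [0.67574796 0.12773319 0.17456514] 4666 yrange [0.02170374 0.23766517] x [0.60472523 0.74186337]
((478.580810546875, -252.5223388671875), (31.490718841552734, 80.34588623046875), 0.856255292892456) 0.1289718872580738 406
((558.6331787109375, -254.5100555419922), (80.34086608886719, 20.260730743408203), 89.82234191894531) 0.1287320292483497 258
((639.4855346679688, -249.2115478515625), (21.201595306396484, 80.20124053955078), 2.5001273155212402) 0.12878271196403407 252
crate ((551.255126953125, -102.4443130493164), (107.8736572265625, 205.6288604736328), 86.98826599121094) 614
scene plane [-0.49812846 -0.0664282   0.86455499] [0.67270431 0.13440772 0.17365751] 5989 yrange [0.02270702 0.23801586] x [0.60438745 0.74155494]
((478.0247802734375, -250.14306640625), (33.289268493652344, 83.53450775146484), 0.4783409833908081) 0.12860621383485998 334
((558.7479858398438, -253.25872802734375), (21.768253326416016, 82.18517303466797), 1.3417483568191528) 0.1282968583908417 221
((638.740234375, -247.30169677734375), (23.627859115600586, 83.19432067871094), 2.9445197582244873) 0.12773514409722064 208
crate ((550.7619018554688, -100.44741821289062), (108.4519271850586, 206.64157104492188), 87.01655578613281) 694
```

The scene shows the box with its hatched shutter at top-view (195,105) and a pale strip to its left. The packets are at (325,130), (325,160) and (325,187), the crate is at (271,162) and the pen pot at (323,248). From both cameras, the packet at x=0.479 measures about 31 mm and the other two about 20 mm.

```bash
cat >> h.py <<'E'
from scipy.spatial.transform import Rotation as Ro
n=np.array([-.498,-.066,.865]);n/=np.linalg.norm(n)
py=np.cross(n,[-n[0],-n[1],0]);py/=np.linalg.norm(py);px=np.cross(py,n)
RP=np.c_[py,px,-n]           # tool at plate
RD=lambda a:np.c_[[-np.sin(a),np.cos(a),0],[np.cos(a),np.sin(a),0],[0,0,-1]]  # down, tool y at yaw a
S0=np.array([.673,.0925,.1725])
def plan(p,R,N=8,start=None):
    """print rows (constant world shift, constant turn) to pose p,R; returns end pose"""
    if start is None: s=status.get_state();start=(np.array(s['ee_pos']),np.array(s['eef_rot']))
    p0,R0=start;rv=Ro.from_matrix(R0.T@R).as_rotvec();st=Ro.from_rotvec(rv/N)
    Rc=Ro.from_matrix(R0);dp=(np.array(p)-p0)/N;D=[]
    for i in range(N): D.append(np.round(Rc.inv().apply(dp),4).tolist());Rc=Rc*st
    print('ang',np.round(rv/N,4).tolist(),'|row|',round(np.linalg.norm(dp),4),round(np.linalg.norm(rv/N),3));print('pos',D if np.linalg.norm(rv)>.03 else D[0]);return np.array(p),R
E
python3 - <<'E'
from h import *
print('px',px,'py',py)
P=np.vstack([np.load(c+'.npy').reshape(-1,3) for c in('top','scene')]);P=P[~np.isnan(P[:,0])]
for nm,c in (('rackfar',(.75,-.21)),('pot',(.309,-.241))):
    q=P[(np.hypot(P[:,0]-c[0],P[:,1]-c[1])<.08)&(P[:,2]<.3)&(abs(P[:,0]-.56)>.1)&(P[:,2]>.03)]
    print(nm,np.percentile(q,[1,50,99],axis=0).round(3).tolist(),q.max(0))
q=P[(P[:,2]>.3)&(P[:,0]>.3)&(abs(P[:,1])<.4)&(P[:,0]<1)];print('tall',len(q),q.min(0) if len(q) else'')
s=status.get_state();p0=np.array(s['ee_pos']);R0=np.array(s['eef_rot'])
mid=Ro.from_matrix(R0)*Ro.from_rotvec(Ro.from_matrix(R0.T@RP).as_rotvec()/2)
e=plan([.40,-.2,.30],mid.as_matrix())
plan(S0+n*.038,RP,8,e)
E
```

```text
px [0.85725139 0.11361163 0.50220758] py [-0.13138134  0.9913319   0.        ]
rackfar [[0.761, -0.262, 0.031], [0.795, -0.221, 0.08], [0.825, -0.133, 0.14]] [ 0.82923393 -0.1312419   0.14300467]
pot [[0.266, -0.282, 0.031], [0.314, -0.251, 0.083], [0.35, -0.202, 0.152]] [ 0.35040758 -0.16847915  0.15342996]
tall 15261 [ 0.30004181 -0.39995043  0.30000034]
ang [-0.0269, 0.0237, -0.0879] |row| 0.0516 0.095
pos [[0.0419, -0.0286, -0.0097], [0.0444, -0.0245, -0.0094], [0.0466, -0.0203, -0.0089], [0.0484, -0.0159, -0.0083], [0.0498, -0.0113, -0.0075], [0.0507, -0.0067, -0.0065], [0.0513, -0.0021, -0.0054], [0.0514, 0.0026, -0.0042]]
ang [-0.0269, 0.0237, -0.0879] |row| 0.0496 0.095
pos [[0.0464, 0.0018, 0.0176], [0.0456, 0.0053, 0.0188], [0.0446, 0.0087, 0.02], [0.0431, 0.012, 0.0213], [0.0414, 0.0152, 0.0227], [0.0394, 0.0181, 0.0241], [0.0371, 0.0208, 0.0256], [0.0346, 0.0232, 0.027]]
```

```bash
python3 -m pendant '{"angular":[[-0.027,0.0237,-0.088],[-0.027,0.0237,-0.088],[-0.027,0.0237,-0.088],[-0.027,0.0237,-0.088],[-0.027,0.0237,-0.088],[-0.027,0.0237,-0.088],[-0.027,0.0237,-0.088],[-0.027,0.0237,-0.088]],"delta_pos":[[0.042,-0.0286,-0.0097],[0.0444,-0.0245,-0.0094],[0.0466,-0.0203,-0.0089],[0.0484,-0.0159,-0.0083],[0.0498,-0.0113,-0.0075],[0.0507,-0.0067,-0.0065],[0.0513,-0.0021,-0.0054],[0.0514,0.0026,-0.0042]],"claw":[-1,-1,-1,-1,-1,-1,-1,-1]}' 20
python3 -m pendant '{"angular":[[-0.027,0.0237,-0.088],[-0.027,0.0237,-0.088],[-0.027,0.0237,-0.088],[-0.027,0.0237,-0.088],[-0.027,0.0237,-0.088],[-0.027,0.0237,-0.088],[-0.027,0.0237,-0.088],[-0.027,0.0237,-0.088]],"delta_pos":[[0.0464,0.0018,0.0176],[0.0456,0.0053,0.0188],[0.0446,0.0087,0.02],[0.0431,0.012,0.0213],[0.0414,0.0152,0.0227],[0.0394,0.0181,0.0241],[0.0371,0.0208,0.0256],[0.0346,0.0232,0.027]],"claw":[-1,-1,-1,-1,-1,-1,-1,-1]}'
python3 - <<'E'
from h import *
s=status.get_state();print(s['time_s'],s['wrist_force'],s['q'],s['grip_width'])
img,P=cloud('wrist');cv2.imwrite('pics/w1.png',img)
for t in ('shutter_mid','gauge_plate'): print(t,[(np.round(o['at'],4).tolist(),round(o['conf'],2)) for o in vision.spot_point(t,'wrist')][:2])
Q=P.reshape(-1,3);Q=Q[~np.isnan(Q[:,0])];d=(Q-S0)@n;u=(Q-S0)@py;v=(Q-S0)@px
m=(abs(d)<.012)&(abs(v)<.06)&(abs(u)<.1);print(m.sum(),np.percentile(d[m],[5,25,50,75,95]))
plan(S0+n*.008,RP)
E
```

```text
time_s: 2.2
ee_pos: [0.4008, -0.1985, 0.3007]
eef_rot: [[0.55, 0.79, 0.272], [0.83, -0.555, -0.065], [0.099, 0.261, -0.96]]
wrist_force: [0.7, -0.9, -0.1]
grip_width: 0.0103
gripper_force: 0.0
time_s: 3.2
ee_pos: [0.6546, 0.0919, 0.2052]
eef_rot: [[-0.136, 0.856, 0.499], [0.991, 0.119, 0.067], [-0.002, 0.504, -0.864]]
wrist_force: [-0.5, -1.3, 0.3]
grip_width: 0.0005
gripper_force: 0.0
3.2 [-0.49086893 -1.29216109  0.33003136] [-0.08129838  0.36672331  1.56772486  0.16872433  0.69610472 -0.32004246] 0.0005385183156492043
shutter_mid [([0.6751, 0.0943, 0.1727], 0.73)]
gauge_plate []
26918 [-0.00559191 -0.00244291 -0.00155302 -0.00098162 -0.0002367 ]
ang [-0.0001, -0.0002, 0.0005] |row| 0.0036 0.001
pos [-0.0002, 0.0001, 0.0036]
```

View pics/w1.png

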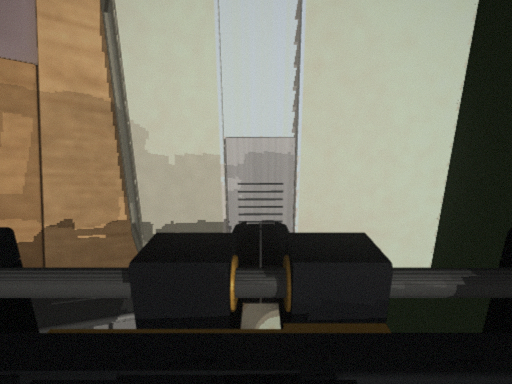

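The shutter fills columns 226-296, with its edge at row 137 and grooves at rows 183-230, and the track runs upwards in the picture, which is +y. The closed fingers are centred over it.

```bash
python3 -m pendant '{"angular":[[0,0,0],[0,0,0],[0,0,0],[0,0,0],[0,0,0],[0,0,0],[0,0,0],[0,0,0]],"delta_pos":[[0.0,0,0.009],[0,0,0.009],[0,0,0.008],[0,0,0.001],[0,0,0.001],[0,0,0.001],[0,0,0.001],[0,0,0]],"claw":[-1,-1,-1,-1,-1,-1,-1,-1]}'
python3 -c "
from h import *
s=status.get_state();print('normal F',s['wrist_force']@n, ((np.array(s['ee_pos'])-S0)@np.c_[py,px,n]))"
```

```text
time_s: 4.35
ee_pos: [0.6686, 0.0925, 0.1796]
eef_rot: [[-0.133, 0.856, 0.499], [0.991, 0.116, 0.066], [-0.001, 0.503, -0.864]]
wrist_force: [-0.3, -0.6, 0.2]
grip_width: 0.0002
gripper_force: 0.0
normal F 0.33700468928791993 [ 0.00053492 -0.00019149  0.00833001]
```

```bash
python3 -m pendant '{"angular":[[0,0,0],[0,0,0],[0,0,0],[0,0,0],[0,0,0],[0,0,0],[0,0,0],[0,0,0]],"delta_pos":[[0.0,0,0.0005],[0,0,0.0005],[0,0,0.0005],[0,0,0.0005],[0,0,0.0003],[0,0,0.0003],[0,0,0.0002],[0,0,0]],"claw":[-1,-1,-1,-1,-1,-1,-1,-1]}'
python3 -c "
from h import *
s=status.get_state();print('normal F',s['wrist_force']@n, ((np.array(s['ee_pos'])-S0)@np.c_[py,px,n]))"
```

```text
time_s: 5.35
ee_pos: [0.67, 0.0926, 0.1772]
eef_rot: [[-0.133, 0.856, 0.499], [0.991, 0.116, 0.066], [-0.001, 0.503, -0.864]]
wrist_force: [0.1, -0.1, 0.5]
grip_width: 0.0006
gripper_force: 0.0
normal F 0.3967413882270383 [ 0.00051424 -0.00020011  0.00549834]
```

```bash
python3 -m pendant '{"angular":[[0,0,0],[0,0,0],[0,0,0],[0,0,0],[0,0,0],[0,0,0],[0,0,0],[0,0,0]],"delta_pos":[[0.0,0,0.0004],[0,0,0.0004],[0,0,0.0004],[0,0,0.0003],[0,0,0.0003],[0,0,0],[0,0,0],[0,0,0]],"claw":[-1,-1,-1,-1,-1,-1,-1,-1]}'
python3 -c "
from h import *
s=status.get_state();print('normal F',s['wrist_force']@n, ((np.array(s['ee_pos'])-S0)@np.c_[py,px,n]))"
```

```text
time_s: 6.35
ee_pos: [0.6709, 0.0927, 0.1756]
eef_rot: [[-0.133, 0.856, 0.499], [0.991, 0.116, 0.066], [-0.001, 0.503, -0.864]]
wrist_force: [0.5, 0.3, 0.5]
grip_width: 0.0006
gripper_force: 0.0
normal F 0.1733128783359088 [ 0.00051577 -0.00021626  0.00372304]
```

```bash
python3 -m pendant '{"angular":[[0,0,0],[0,0,0],[0,0,0],[0,0,0],[0,0,0],[0,0,0],[0,0,0],[0,0,0]],"delta_pos":[[0.0,0,0.0004],[0,0,0.0004],[0,0,0.0004],[0,0,0.0004],[0,0,0.0002],[0,0,0],[0,0,0],[0,0,0]],"claw":[-1,-1,-1,-1,-1,-1,-1,-1]}'
python3 -c "
from h import *
s=status.get_state();print('normal F',s['wrist_force']@n, ((np.array(s['ee_pos'])-S0)@np.c_[py,px,n]))"
```

```text
time_s: 7.35
ee_pos: [0.6718, 0.0929, 0.1741]
eef_rot: [[-0.133, 0.856, 0.499], [0.991, 0.116, 0.066], [-0.001, 0.503, -0.864]]
wrist_force: [0.1, 0.3, 0.8]
grip_width: 0.0006
gripper_force: 0.0
normal F 0.6711065266660207 [ 0.00051875 -0.00019674  0.00192289]
```

Run:
```python
from h import *
print(bot.tip_extent)
for c in ('wrist','top','scene'):
    if c=='wrist': img,P=cloud(c); cv2.imwrite('pics/w2.png',img)
    else: P=np.load(c+'.npy')
    Q=P.reshape(-1,3);Q=Q[~np.isnan(Q[:,0])];d=(Q-S0)@n;u=(Q-S0)@py;v=(Q-S0)@px
    for nm,m in (('shutter',(abs(v)<.02)&(u>.015)&(u<.045)),('shutter all',(abs(v)<.02)&(abs(u)<.045)),('face hi',(v>.03)&(v<.06)&(abs(u)<.1)),('face lo',(v<-.03)&(v>-.06)&(abs(u)<.05)),('track',(abs(v)<.015)&(u>.06)&(u<.14))):
        k=m&(abs(d)<.03);print(c,nm,k.sum(),np.percentile(d[k],[5,50,95]).round(4) if k.any() else '')
```

```text
0.008
wrist shutter 3137 [-0.0024 -0.0014 -0.0003]
wrist shutter all 4917 [-0.0024 -0.0013  0.0236]
wrist face hi 9091 [-0.0025 -0.0014 -0.0003]
wrist face lo 4210 [-0.0023 -0.0013 -0.0003]
wrist track 6859 [-0.0062 -0.005  -0.0039]
top shutter 191 [-0.0043 -0.0019  0.0014]
top shutter all 565 [-0.0046 -0.0018  0.001 ]
top face hi 848 [-0.0046 -0.0017  0.001 ]
top face lo 447 [-0.0043 -0.0016  0.0013]
top track 384 [-0.0082 -0.0054 -0.0025]
scene shutter 226 [-0.0036 -0.0014  0.0006]
scene shutter all 633 [-0.0037 -0.0015  0.0005]
scene face hi 914 [-0.0037 -0.0015  0.0004]
scene face lo 534 [-0.0035 -0.0014  0.0007]
scene track 540 [-0.007  -0.0051 -0.0032]
```

View pics/w2.png

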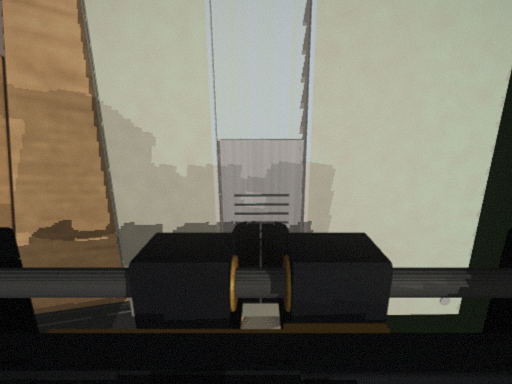

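```bash
for i in 1; do python3 -m pendant '{"angular":[[0,0,0],[0,0,0],[0,0,0],[0,0,0],[0,0,0],[0,0,0],[0,0,0],[0,0,0]],"delta_pos":[[0.0,0,0.0005],[0,0,0.0005],[0,0,0.0005],[0,0,0.0005],[0,0,0],[0,0,0],[0,0,0],[0,0,0]],"claw":[-1,-1,-1,-1,-1,-1,-1,-1]}' ;done
python3 -c "
from h import *
s=status.get_state();print('normal F',s['wrist_force']@n, ((np.array(s['ee_pos'])-S0)@np.c_[py,px,n]))"
```

```text
time_s: 8.4
ee_pos: [0.6728, 0.093, 0.1724]
eef_rot: [[-0.133, 0.856, 0.499], [0.991, 0.116, 0.066], [-0.001, 0.503, -0.864]]
wrist_force: [0.9, 0.9, 0.8]
grip_width: 0.0004
gripper_force: 0.0
normal F 0.1904184035901254 [ 5.01647590e-04 -1.71528507e-04 -3.96810393e-05]
```

```bash
python3 -m pendant '{"angular":[[0,0,0],[0,0,0],[0,0,0],[0,0,0],[0,0,0],[0,0,0],[0,0,0],[0,0,0]],"delta_pos":[[0.0,0,0.0005],[0,0,0.0005],[0,0,0.0005],[0,0,0.0005],[0,0,0],[0,0,0],[0,0,0],[0,0,0]],"claw":[-1,-1,-1,-1,-1,-1,-1,-1]}'
python3 -c "
from h import *
s=status.get_state();print('normal F',s['wrist_force']@n, s['moment'],((np.array(s['ee_pos'])-S0)@np.c_[py,px,n]))"
```

```text
time_s: 9.4
ee_pos: [0.6738, 0.0931, 0.1706]
eef_rot: [[-0.133, 0.856, 0.499], [0.991, 0.116, 0.066], [-0.001, 0.503, -0.864]]
wrist_force: [1.0, -0.4, 0.2]
grip_width: 0.0006
gripper_force: 0.0
normal F -0.3577818941624637 [-0.03425618  0.11192628 -0.00111911] [ 0.00051594 -0.00020588 -0.00207883]
```

Run:
```python
from h import *
for c in ('wrist','scene','top'):
    img,P=cloud(c)
    if c=='wrist':
        s=status.get_state();Rt=np.array(s['eef_rot']);L=(P-s['ee_pos'])@Rt
        for r in (150,190,215,222,226,230,234,238,245,260,285,310): print(r,L[r,262].round(4),L[r,245].round(4),L[r,200].round(4))
    Q=P.reshape(-1,3);Q=Q[~np.isnan(Q[:,0])];d=(Q-S0)@n;u=(Q-S0)@py;v=(Q-S0)@px
    k=(abs(u)<.012)&(abs(v)<.025);h=np.histogram(d[k],np.arange(-.02,.1,.005));print(c,h[0])
    if c=='scene': cv2.imwrite('pics/s2.png',cv2.resize(img[110:290,20:230],None,fx=3,fy=3))
```

```text
150 [ 0.0473  0.0005 -0.0004] [ 0.0475 -0.0093 -0.0012] [ 0.0476 -0.0352 -0.0019]
190 [0.0231 0.0005 0.0004] [ 0.0234 -0.0097 -0.0006] [ 0.0236 -0.0367 -0.0011]
215 [ 0.0073  0.0005 -0.0004] [ 0.0076 -0.01   -0.001 ] [ 0.0076 -0.0377 -0.0009]
222 [0.0023 0.0005 0.0007] [ 0.0098 -0.009  -0.0183] [ 0.0028 -0.0381 -0.0006]
226 [ 0.0077  0.0004 -0.0191] [ 0.0097 -0.0087 -0.024 ] [-0.0002 -0.0384  0.0004]
230 [ 0.0083  0.0003 -0.0262] [ 0.0094 -0.0085 -0.0285] [-0.0025 -0.0383 -0.0007]
234 [ 0.0077  0.0003 -0.0299] [ 0.0099 -0.0081 -0.0349] [ 0.033  -0.0182 -0.0869]
238 [ 0.0078  0.0003 -0.035 ] [ 0.0083 -0.0081 -0.0359] [ 0.0332 -0.0175 -0.0902]
245 [ 0.0053  0.0003 -0.0376] [ 0.0083 -0.0077 -0.0437] [ 0.0332 -0.0166 -0.0947]
260 [ 0.0083  0.0002 -0.0578] [ 0.0078 -0.007  -0.0569] [ 0.0326 -0.0152 -0.1016]
285 [ 0.0229 -0.     -0.0974] [ 0.0233 -0.0045 -0.098 ] [ 0.0276 -0.0148 -0.1045]
310 [-0.0619  0.0005  0.0003] [-0.0613 -0.0111 -0.0005] [ 0.0201 -0.0154 -0.1038]
wrist [   0    0    0 1390    3    0    9  139  192  226  277  272  215  232
  247  522   84   50   63   88   71   47   43]
scene [  0   0   2 145  13   0   2  15  19  21  30  27  21  15   5   8   6   3
   5   5   4   3   1]
top [ 0  0  1 11  1  0  0  0  0  0  0  0  0  0  0  0  0  0  0  0  0  0  0]
```

View pics/s2.png

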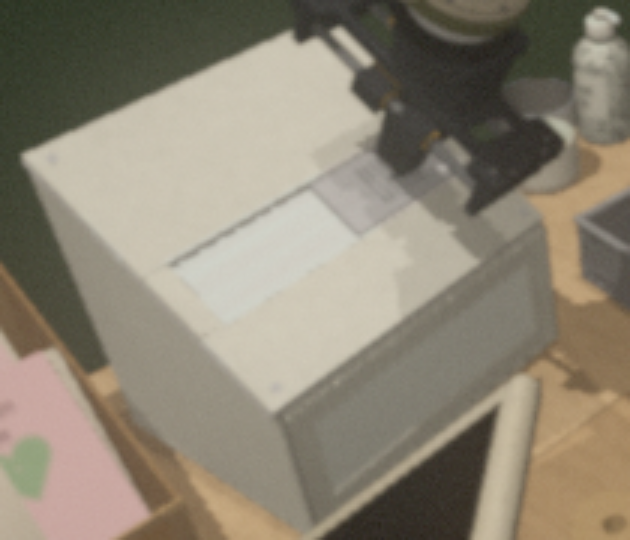

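The wrist and scene depths both show the closed fingertips still about 12-16 mm above the face. They end about 16 mm behind the TCP, not 8 mm ahead of it as stated. The scene crop confirms the shutter at (375,190) is untouched and still shut. I'll go by the measured tip and keep descending.

```bash
python3 -m pendant '{"angular":[[0,0,0],[0,0,0],[0,0,0],[0,0,0],[0,0,0],[0,0,0],[0,0,0],[0,0,0]],"delta_pos":[[0.0,0,0.004],[0,0,0.003],[0,0,0.001],[0,0,0.0007],[0,0,0.0005],[0,0,0.0005],[0,0,0.0003],[0,0,0]],"claw":[-1,-1,-1,-1,-1,-1,-1,-1]}'
python3 - <<'E'
from h import *
s=status.get_state();print('normal F',s['wrist_force']@n, s['moment'],((np.array(s['ee_pos'])-S0)@np.c_[py,px,n]))
img,P=cloud('wrist');Rt=np.array(s['eef_rot']);L=(P-s['ee_pos'])@Rt
for r in (210,214,218,220,222,224,226,228,230,234,240): print(r,L[r,250].round(4),L[r,275].round(4))
E
```

```text
time_s: 10.55
ee_pos: [0.6788, 0.0938, 0.1619]
eef_rot: [[-0.133, 0.857, 0.499], [0.991, 0.116, 0.066], [-0.001, 0.503, -0.864]]
wrist_force: [-0.4, 0.0, 0.0]
grip_width: 0.0
gripper_force: 0.0
normal F 0.21456932647344004 [-0.05226578  0.04329602  0.01638763] [ 0.00053932 -0.00019918 -0.01208822]
210 [ 0.0138 -0.0065 -0.0096] [ 0.0141  0.0079 -0.0105]
214 [ 0.0123 -0.0064 -0.0123] [ 0.0118  0.0079 -0.011 ]
218 [ 0.0095 -0.0065 -0.0113] [ 0.0094  0.008  -0.011 ]
220 [ 0.0079 -0.0066 -0.0103] [ 0.0076  0.0081 -0.0095]
222 [ 0.0069 -0.0065 -0.0111] [ 0.0097  0.0076 -0.0181]
224 [ 0.0079 -0.0063 -0.0167] [ 0.0098  0.0074 -0.0213]
226 [ 0.0081 -0.0062 -0.02  ] [ 0.0094  0.0074 -0.0231]
228 [ 0.0079 -0.0061 -0.0224] [ 0.0088  0.0073 -0.0244]
230 [ 0.0082 -0.006  -0.0258] [ 0.0077  0.0073 -0.0246]
234 [ 0.0084 -0.0058 -0.0314] [ 0.0082  0.007  -0.0309]
240 [ 0.0085 -0.0055 -0.0387] [ 0.0081  0.0066 -0.0378]
```

```bash
python3 -m pendant '{"angular":[[0,0,0],[0,0,0],[0,0,0],[0,0,0],[0,0,0],[0,0,0],[0,0,0],[0,0,0]],"delta_pos":[[0.0,0,0.0025],[0,0,0.001],[0,0,0.0005],[0,0,0.0005],[0,0,0.0005],[0,0,0.0003],[0,0,0],[0,0,0]],"claw":[-1,-1,-1,-1,-1,-1,-1,-1]}'
python3 - <<'E'
from h import *
s=status.get_state();print('normal F',s['wrist_force']@n, s['moment'],((np.array(s['ee_pos'])-S0)@np.c_[py,px,n]))
E
```

```text
time_s: 11.6
ee_pos: [0.6814, 0.0941, 0.1574]
eef_rot: [[-0.133, 0.856, 0.499], [0.991, 0.116, 0.066], [-0.001, 0.503, -0.864]]
wrist_force: [1.8, 0.7, -0.3]
grip_width: 0.0002
gripper_force: 0.0
normal F -1.1914330742674604 [-0.0639833   0.14887372 -0.0561447 ] [ 0.00052583 -0.00018521 -0.01738307]
```

```bash
python3 -m pendant '{"angular":[[0,0,0],[0,0,0],[0,0,0],[0,0,0],[0,0,0],[0,0,0],[0,0,0],[0,0,0]],"delta_pos":[[0.0,0,0.0005],[0,0,0.0004],[0,0,0.0003],[0,0,0.0003],[0,0,0],[0,0,0],[0,0,0],[0,0,0]],"claw":[-1,-1,-1,-1,-1,-1,-1,-1]}'
python3 - <<'E'
from h import *
s=status.get_state();print('normal F',s['wrist_force']@n, s['moment'],((np.array(s['ee_pos'])-S0)@np.c_[py,px,n]))
E
```

```text
time_s: 12.6
ee_pos: [0.6817, 0.0942, 0.1571]
eef_rot: [[-0.134, 0.857, 0.498], [0.991, 0.116, 0.066], [-0.001, 0.503, -0.864]]
wrist_force: [-12.2, -2.3, 10.4]
grip_width: 0.0007
gripper_force: 7.8
normal F 15.201448466224846 [-0.19727883  1.08869916  0.02784125] [ 5.39378097e-04 -7.90453937e-05 -1.77787690e-02]
```

```bash
python3 -m pendant '{"angular":[[0,0,0],[0,0,0],[0,0,0],[0,0,0],[0,0,0],[0,0,0],[0,0,0],[0,0,0]],"delta_pos":[[0.002,0,-0.0003],[0.006,0,0],[0.009,0,0],[0.009,0,0],[0.009,0,0],[0.009,0,0],[0.009,0,0],[0.004,0,0]],"claw":[-1,-1,-1,-1,-1,-1,-1,-1]}'
python3 - <<'E'
from h import *
s=status.get_state();print('normal F',s['wrist_force']@n,s['wrist_force']@py,((np.array(s['ee_pos'])-S0)@np.c_[py,px,n]))
E
```

```text
time_s: 13.6
ee_pos: [0.6737, 0.1511, 0.1571]
eef_rot: [[-0.134, 0.857, 0.498], [0.991, 0.116, 0.066], [-0.001, 0.502, -0.865]]
wrist_force: [-13.8, -4.7, 11.4]
grip_width: 0.0005
gripper_force: 7.9
normal F 17.036783326880254 -2.825375067373834 [ 0.05797206 -0.00049116 -0.01752826]
```

```bash
python3 -m pendant '{"angular":[[0,0,0],[0,0,0],[0,0,0],[0,0,0],[0,0,0],[0,0,0],[0,0,0],[0,0,0]],"delta_pos":[[0.004,0,-0.0004],[0.008,0,0],[0.009,0,0],[0.009,0,0],[0.009,0,0],[0.008,0,0],[0.006,0,0],[0.002,0,0]],"claw":[-1,-1,-1,-1,-1,-1,-1,-1]}'
python3 - <<'E'
from h import *
s=status.get_state();print('normal F',s['wrist_force']@n,s['wrist_force']@py,((np.array(s['ee_pos'])-S0)@np.c_[py,px,n]))
E
```

```text
time_s: 14.6
ee_pos: [0.6669, 0.2047, 0.1575]
eef_rot: [[-0.134, 0.856, 0.499], [0.991, 0.117, 0.065], [-0.002, 0.503, -0.864]]
wrist_force: [-6.7, -8.4, 8.9]
grip_width: 0.0003
gripper_force: 5.5
normal F 11.553889639653217 -7.437831901124677 [ 1.12050986e-01 -2.09437485e-05 -1.72839629e-02]
```

The shutter has reached its stop, with 112 mm travelled and a tangential reaction of 7 N. Next I retreat and go above the middle packet.

Run:
```python
from h import *
s=status.get_state();p=np.array(s['ee_pos'])+n*.06
plan([.5587,-.254,.165],RD(.01),14,(p,np.array(s['eef_rot'])))
```

```text
ang [0.0376, -0.0022, 0.0087] |row| 0.0331 0.039
pos [[-0.0314, -0.0102, -0.0022], [-0.0315, -0.01, -0.0017], [-0.0316, -0.0098, -0.0013], [-0.0317, -0.0095, -0.0009], [-0.0318, -0.0093, -0.0004], [-0.0319, -0.009, -0.0], [-0.0319, -0.0087, 0.0004], [-0.032, -0.0084, 0.0008], [-0.0321, -0.0081, 0.0012], [-0.0322, -0.0078, 0.0015], [-0.0322, -0.0074, 0.0019], [-0.0323, -0.0071, 0.0022], [-0.0323, -0.0067, 0.0026], [-0.0324, -0.0063, 0.0029]]
```

```bash
python3 -m pendant '{"angular":[[0,0,0],[0,0,0],[0.0376,-0.0022,0.0087],[0.0376,-0.0022,0.0087],[0.0376,-0.0022,0.0087],[0.0376,-0.0022,0.0087],[0.0376,-0.0022,0.0087],[0.0376,-0.0022,0.0087]],"delta_pos":[[0,0,-0.03],[0,0,-0.03],[-0.0314,-0.0102,-0.0022],[-0.0315,-0.01,-0.0017],[-0.0316,-0.0098,-0.0013],[-0.0317,-0.0095,-0.0009],[-0.0318,-0.0093,-0.0004],[-0.0319,-0.009,0]],"claw":[-1,-1,-1,-1,-1,-1,0.4,0.4]}'
python3 -m pendant '{"angular":[[0.0376,-0.0022,0.0087],[0.0376,-0.0022,0.0087],[0.0376,-0.0022,0.0087],[0.0376,-0.0022,0.0087],[0.0376,-0.0022,0.0087],[0.0376,-0.0022,0.0087],[0.0376,-0.0022,0.0087],[0.0376,-0.0022,0.0087]],"delta_pos":[[-0.0319,-0.0087,0.0004],[-0.032,-0.0084,0.0008],[-0.0321,-0.0081,0.0012],[-0.0322,-0.0078,0.0015],[-0.0322,-0.0074,0.0019],[-0.0323,-0.0071,0.0022],[-0.0323,-0.0067,0.0026],[-0.0324,-0.0063,0.0029]],"claw":[0.4,0.4,0.4,0.4,0.4,0.4,0.4,0.4]}'
python3 - <<'E'
from h import *
img,P=cloud('wrist');cv2.imwrite('pics/w3.png',img);s=status.get_state();Rt=np.array(s['eef_rot']);L=(P-s['ee_pos'])@Rt
q=L.reshape(-1,3);q=q[~np.isnan(q[:,0])]
f=q[(abs(q[:,0])<.012)&(q[:,2]<.02)&(q[:,2]>-.045)&(abs(q[:,1])<.07)]
for sg in(1,-1):
    k=f[f[:,1]*sg>.02];print('finger',sg,len(k),np.percentile(k[:,2],[90,98,100]) if len(k) else '',np.percentile(k[:,1],[2,98]) if len(k) else '')
W=P.reshape(-1,3);W=W[~np.isnan(W[:,0])]
for x0 in(.479,.559,.639):
    k=W[(abs(W[:,0]-x0)<.03)&(abs(W[:,2]-.129)<.006)&(abs(W[:,1]+.25)<.06)]
    if len(k)>30: print(x0,len(k),np.median(k[:,2]),cv2.minAreaRect((k[:,:2]*1000).astype(np.float32)))
# plate slot with top and scene
for c in('top','scene'):
    img,P=cloud(c);cv2.imwrite(f'pics/{c}3.png',img);print(c,[(np.round(o['at'],4).tolist(),round(o['conf'],2)) for t in('shutter_mid','gauge_plate') for o in vision.spot_point(t,c)[:1]])
    np.save(c+'3.npy',P);Q=P.reshape(-1,3);Q=Q[~np.isnan(Q[:,0])];D=(Q-S0)@np.c_[py,px,n]
    k=(abs(D[:,0])<.07)&(abs(D[:,1])<.035)&(D[:,2]<-.014)&(D[:,2]>-.3);print(k.sum(),np.percentile(D[k],[1,50,99],axis=0).round(4).tolist())
E
```

```text
time_s: 15.6
ee_pos: [0.603, 0.0053, 0.1891]
eef_rot: [[-0.08, 0.952, 0.294], [0.997, 0.074, 0.032], [0.008, 0.296, -0.955]]
wrist_force: [0.3, 0.1, -0.3]
grip_width: 0.0185
gripper_force: 0.0
time_s: 16.6
ee_pos: [0.5582, -0.2545, 0.1632]
eef_rot: [[-0.009, 1.0, -0.001], [1.0, 0.009, 0.001], [0.001, -0.001, -1.0]]
wrist_force: [0.5, -0.2, -0.8]
grip_width: 0.0616
gripper_force: 0.0
finger 1 729 [-0.02053185 -0.01798617 -0.01593497] [0.03082379 0.03880745]
finger -1 776 [-0.02090603 -0.01770965 -0.01663424] [-0.03868032 -0.03049279]
0.479 4117 0.1292614645529749 ((478.87139892578125, -251.7621612548828), (32.49043273925781, 79.862060546875), 0.9536570310592651)
0.559 2660 0.12919188844698165 ((559.3414306640625, -254.195068359375), (19.820222854614258, 79.9537124633789), 1.5411150455474854)
0.639 2810 0.12910333414539488 ((639.4635620117188, -248.57766723632812), (20.951467514038086, 79.51789855957031), 0.7952880859375)
top [([0.6582, 0.2006, 0.1756], 0.64), ([0.6775, 0.0928, 0.1702], 0.88)]
375 [[-0.0699, -0.0346, -0.2008], [0.0079, -0.0208, -0.1731], [0.0648, 0.0196, -0.0155]]
scene [([0.6597, 0.202, 0.1718], 0.75), ([0.6732, 0.0925, 0.1686], 0.57)]
215 [[-0.0651, -0.0065, -0.1207], [-0.045, 0.0132, -0.027], [0.0362, 0.0343, -0.0142]]
```

View pics/w3.png

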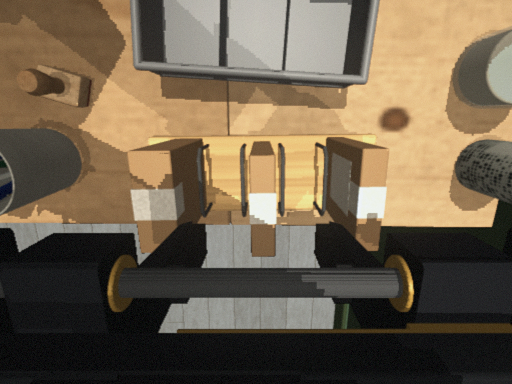

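The wrist view shows the open fingers (at columns ~180 and ~345) straddling the middle packet at columns 250-275, rows 140-255. The tips are 16.5 mm behind the TCP here too. I'll descend and grip.

```bash
python3 -m pendant '{"angular":[[0,0,0],[0,0,0],[0,0,0],[0,0,0],[0,0,0],[0,0,0],[0,0,0],[0,0,0]],"delta_pos":[[0,0.001,0.025],[0,0,0.03],[0,0,0.025],[0,0,0.011],[0,0,0],[0,0,0],[0,0,0],[0,0,0]],"claw":[0.4,0.4,0.4,0,-0.8,-0.8,-0.8,-0.8]}' 15
python3 - <<'E'
from h import *
# refine slot centre: rim of hole in top/scene clouds
for c in('top','scene'):
    P=np.load(c+'3.npy');D=(P-S0)@np.c_[py,px,n]
    Z=D.reshape(-1,3);Z=Z[~np.isnan(Z[:,0])]
    for lo,hi in((-.1,-.07),(-.07,-.056),(-.056,-.05),(-.05,-.044),(-.044,-.03),(-.03,.03),(.03,.044),(.044,.05),(.05,.056)):
        k=(Z[:,0]>lo)&(Z[:,0]<hi)&(abs(Z[:,1])<.008)&(Z[:,2]>-.25);print(c,lo,hi,k.sum(),np.percentile(Z[k,2],[5,50,95]).round(3) if k.any() else '')
    for lo,hi in((-.024,-.018),(-.018,-.014),(-.014,-.010),(-.01,0),(0,.01),(.01,.014),(.014,.018),(.018,.024)):
        k=(Z[:,1]>lo)&(Z[:,1]<hi)&(abs(Z[:,0])<.035)&(Z[:,2]>-.25);print(c,'v',lo,hi,k.sum(),np.percentile(Z[k,2],[5,50,95]).round(3) if k.any() else '')
s=status.get_state();p=np.array(s['ee_pos'])+[0,0,.09]
# goal: lower end of packet 15 mm above face; end is (.115-.04)+tip offset below
E
cat pics/x 2>/dev/null; python3 -c "
import cv2
a=cv2.imread('pics/top3.png')[30:170,90:250];b=cv2.imread('pics/scene3.png')[110:290,20:230]
import numpy as np
a=cv2.resize(a,(400,350));b=cv2.resize(b,(400,350));cv2.imwrite('pics/slot.png',np.hstack([a,b]))"
```

```text
time_s: 17.95
ee_pos: [0.5597, -0.2535, 0.073]
eef_rot: [[-0.01, 1.0, 0.001], [1.0, 0.01, 0.001], [0.001, 0.001, -1.0]]
wrist_force: [-0.1, 0.1, 2.3]
grip_width: 0.0188
gripper_force: 15.0
top -0.1 -0.07 57 [-0.206 -0.199 -0.195]
top -0.07 -0.056 48 [-0.177 -0.002 -0.   ]
top -0.056 -0.05 15 [-0.007 -0.005 -0.001]
top -0.05 -0.044 9 [-0.012 -0.006 -0.003]
top -0.044 -0.03 0 
top -0.03 0.03 0 
top 0.03 0.044 0 
top 0.044 0.05 18 [-0.029 -0.01  -0.003]
top 0.05 0.056 16 [-0.008 -0.006 -0.002]
top v -0.024 -0.018 199 [-0.178 -0.005  0.532]
top v -0.018 -0.014 75 [-0.182 -0.009 -0.003]
top v -0.014 -0.01 79 [-0.182 -0.015 -0.004]
top v -0.01 0 0 
top v 0 0.01 0 
top v 0.01 0.014 5 [-0.009 -0.007 -0.006]
top v 0.014 0.018 43 [-0.008 -0.005 -0.003]
top v 0.018 0.024 69 [-0.009 -0.006 -0.003]
scene -0.1 -0.07 0 
scene -0.07 -0.056 32 [-0.004 -0.002 -0.   ]
scene -0.056 -0.05 22 [-0.006 -0.005 -0.001]
scene -0.05 -0.044 45 [-0.029 -0.015 -0.005]
scene -0.044 -0.03 5 [-0.023 -0.014 -0.005]
scene -0.03 0.03 0 
scene 0.03 0.044 0 
scene 0.044 0.05 7 [-0.006 -0.006 -0.004]
scene 0.05 0.056 20 [-0.007 -0.005 -0.003]
scene v -0.024 -0.018 70 [-0.007 -0.005 -0.004]
scene v -0.018 -0.014 49 [-0.008 -0.006 -0.004]
scene v -0.014 -0.01 4 [-0.009 -0.006 -0.005]
scene v -0.01 0 0 
scene v 0 0.01 0 
scene v 0.01 0.014 120 [-0.028 -0.016 -0.007]
scene v 0.014 0.018 55 [-0.01  -0.006 -0.004]
scene v 0.018 0.024 75 [-0.007 -0.005 -0.004]
```

View pics/slot.png

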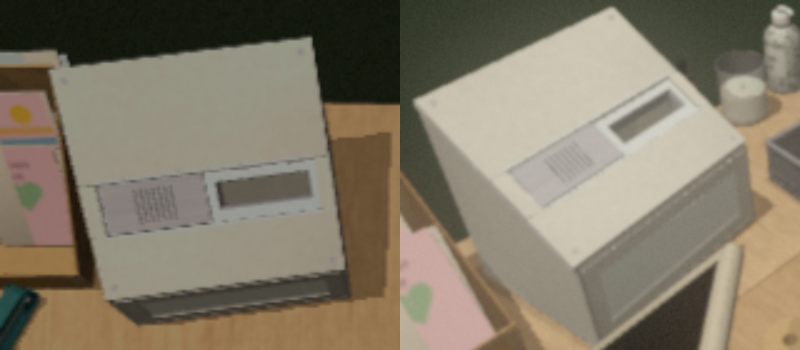

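The left half shows the slot clear at about (265,190), with the grooved shutter parked at (155,203) and fully open. The packet is gripped at a width of 18.8 mm.

Run:
```python
from h import *
for c in('top','scene'):
    P=np.load(c+'3.npy');Z=((P-S0)@np.c_[py,px,n]).reshape(-1,3);Z=Z[~np.isnan(Z[:,0])]
    t=(Z[:,2]<-.0115)&(Z[:,2]>-.027)
    for nm,k in(('v-',(Z[:,1]<-.006)&(Z[:,1]>-.02)&(abs(Z[:,0])<.042)),('v+',(Z[:,1]>.006)&(Z[:,1]<.02)&(abs(Z[:,0])<.042))):
        q=Z[t&k,1];print(c,nm,len(q),np.percentile(q,[10,50,90]).round(4) if len(q) else '')
    for nm,k in(('u-',(Z[:,0]<-.035)&(Z[:,0]>-.055)&(abs(Z[:,1])<.01)),('u+',(Z[:,0]>.035)&(Z[:,0]<.055)&(abs(Z[:,1])<.01))):
        q=Z[t&k,0];print(c,nm,len(q),np.percentile(q,[10,50,90]).round(4) if len(q) else '')
s=status.get_state();p=np.array(s['ee_pos'])+[0,0,.12]
plan(S0+n*.075,RP,14,(p,np.array(s['eef_rot'])))
```

```text
top v- 31 [-0.0129 -0.0123 -0.0118]
top v+ 1 [0.0122 0.0122 0.0122]
top u- 1 [-0.046 -0.046 -0.046]
top u+ 4 [0.0461 0.0463 0.0468]
scene v- 0 
scene v+ 89 [0.0122 0.0129 0.0135]
scene u- 30 [-0.0466 -0.045  -0.044 ]
scene u+ 0 
ang [-0.0375, 0.0023, -0.0085] |row| 0.0252 0.038
pos [[0.0243, 0.0057, -0.0031], [0.0243, 0.006, -0.0029], [0.0242, 0.0063, -0.0026], [0.0242, 0.0066, -0.0023], [0.0241, 0.0069, -0.002], [0.0241, 0.0071, -0.0017], [0.024, 0.0074, -0.0013], [0.0239, 0.0077, -0.001], [0.0239, 0.0079, -0.0007], [0.0238, 0.0081, -0.0003], [0.0237, 0.0083, 0.0001], [0.0237, 0.0085, 0.0004], [0.0236, 0.0087, 0.0008], [0.0235, 0.0089, 0.0012]]
```

```bash
python3 -m pendant '{"angular":[[0,0,0],[0,0,0],[-0.0375,0.0023,-0.0085],[-0.0375,0.0023,-0.0085],[-0.0375,0.0023,-0.0085],[-0.0375,0.0023,-0.0085],[-0.0375,0.0023,-0.0085],[-0.0375,0.0023,-0.0085]],"delta_pos":[[0,0,-0.06],[0,0,-0.06],[0.0243,0.0057,-0.0031],[0.0243,0.006,-0.0029],[0.0242,0.0063,-0.0026],[0.0242,0.0066,-0.0023],[0.0241,0.0069,-0.002],[0.0241,0.0071,-0.0017]],"claw":[-0.8,-0.8,-0.8,-0.8,-0.8,-0.8,-0.8,-0.8]}'
python3 -m pendant '{"angular":[[-0.0375,0.0023,-0.0085],[-0.0375,0.0023,-0.0085],[-0.0375,0.0023,-0.0085],[-0.0375,0.0023,-0.0085],[-0.0375,0.0023,-0.0085],[-0.0375,0.0023,-0.0085],[-0.0375,0.0023,-0.0085],[-0.0375,0.0023,-0.0085]],"delta_pos":[[0.024,0.0074,-0.0013],[0.0239,0.0077,-0.001],[0.0239,0.0079,-0.0007],[0.0238,0.0081,-0.0003],[0.0237,0.0083,0.0001],[0.0237,0.0085,0.0004],[0.0236,0.0087,0.0008],[0.0235,0.0089,0.0012]],"claw":[-0.8,-0.8,-0.8,-0.8,-0.8,-0.8,-0.8,-0.8]}'
python3 - <<'E'
from h import *
s=status.get_state();Rt=np.array(s['eef_rot']);p=np.array(s['ee_pos'])
print((p-S0)@np.c_[py,px,n],Ro.from_matrix(Rt.T@RP).as_rotvec().round(4),s['wrist_force'],s['grip_width'])
img,P=cloud('wrist');cv2.imwrite('pics/w4.png',img)
L=((P-p)@Rt).reshape(-1,3);q=L[(abs(L[:,1])<.03)&(L[:,0]>.02)&(L[:,0]<.06)&(L[:,2]>-.02)&(L[:,2]<.05)]
print('packet side',len(q),np.percentile(q,[1,50,99],axis=0).round(4).tolist() if len(q) else'')
for a,b in((-.02,0),(0,.02),(.02,.04),(.04,.058)):
    k=q[(q[:,2]>a)&(q[:,2]<b)&(q[:,0]<.048)]
    if len(k)>5:print(a,b,len(k),np.percentile(k[:,1],[3,50,97]).round(4),np.percentile(k[:,0],[50,97]).round(4))
plan(S0+.0005*py+.0003*px+n*.075,RP)
E
```

```text
time_s: 18.95
ee_pos: [0.592, -0.1064, 0.2115]
eef_rot: [[-0.062, 0.973, 0.223], [0.998, 0.058, 0.023], [0.009, 0.224, -0.974]]
wrist_force: [0.6, -0.7, -2.1]
grip_width: 0.0191
gripper_force: 15.0
time_s: 19.95
ee_pos: [0.6354, 0.0883, 0.2369]
eef_rot: [[-0.131, 0.857, 0.498], [0.991, 0.113, 0.067], [0.001, 0.502, -0.865]]
wrist_force: [1.0, -0.2, -0.4]
grip_width: 0.0189
gripper_force: 15.0
[ 0.00081422 -0.00037658  0.07466771] [ 0.0002 -0.0013 -0.0006] [ 1.04194313 -0.20918602 -0.4236164 ] 0.01885260455937776
packet side 499 [[0.0386, -0.0096, -0.0192], [0.039, -0.0007, 0.0047], [0.0392, 0.0083, 0.0458]]
-0.02 0 207 [-0.0093 -0.0007  0.0078] [0.039  0.0392]
0 0.02 146 [-0.0091 -0.0007  0.0079] [0.039  0.0392]
0.02 0.04 115 [-0.009  -0.      0.0077] [0.039  0.0392]
0.04 0.058 31 [-0.0091 -0.0015  0.0081] [0.039  0.0392]
ang [0.0002, -0.0004, 0.0001] |row| 0.0003 0.0
pos [-0.0003, 0.0001, -0.0]
```

```bash
python3 -m pendant '{"angular":[[0,0,0],[0,0,0],[0,0,0],[0,0,0],[0,0,0],[0,0,0],[0,0,0],[0,0,0]],"delta_pos":[[0.0003,0.001,0.01],[0,0,0.008],[0,0,0.004],[0,0,0.003],[0,0,0.003],[0,0,0.003],[0,0,0.003],[0,0,0.003]],"claw":[-0.8,-0.8,-0.8,-0.8,-0.8,-0.8,-0.8,-0.8]}'
python3 -c "
from h import *
s=status.get_state();print(s['wrist_force']@np.c_[py,px,n],s['moment'],((np.array(s['ee_pos'])-S0)@np.c_[py,px,n]))"
```

```text
time_s: 21.0
ee_pos: [0.6549, 0.0904, 0.2053]
eef_rot: [[-0.131, 0.857, 0.497], [0.991, 0.113, 0.067], [0.001, 0.502, -0.865]]
wrist_force: [0.6, 0.8, -1.1]
grip_width: 0.019
gripper_force: 15.0
[ 0.6884912   0.07704172 -1.33273326] [-0.14504172  0.26345682  0.02097528] [0.00034481 0.00067214 0.03750875]
```

```bash
python3 -m pendant '{"angular":[[0,0,0],[0,0,0],[0,0,0],[0,0,0],[0,0,0],[0,0,0],[0,0,0],[0,0,0]],"delta_pos":[[0,0,0.009],[0,0,0.009],[0,0,0.009],[0,0,0.009],[0,0,0.007],[0,0,0],[0,0,0],[0,0,0]],"claw":[-0.8,-0.8,-0.8,-0.8,-0.8,-0.8,0.2,0.2]}'
python3 - <<'E'
from h import *
s=status.get_state();print(s['wrist_force']@np.c_[py,px,n],((np.array(s['ee_pos'])-S0)@np.c_[py,px,n]))
for c in ('wrist','scene'):
    img,P=cloud(c);cv2.imwrite(f'pics/{c}5.png',img)
    D=((P-S0)@np.c_[py,px,n]).reshape(-1,3);D=D[~np.isnan(D[:,0])]
    k=(abs(D[:,0])>.012)&(abs(D[:,0])<.041)&(abs(D[:,1])<.009)&(D[:,2]<.06);print(c,np.histogram(D[k,2],[-.25,-.15,-.1,-.05,-.02,0,.02,.06])[0])
p=np.array(s['ee_pos'])+n*.055
plan([.6395,-.2486,.140],RD(.03),14,(p,np.array(s['eef_rot'])))
E
```

```text
time_s: 22.0
ee_pos: [0.6764, 0.0933, 0.1689]
eef_rot: [[-0.131, 0.857, 0.499], [0.991, 0.113, 0.067], [0.001, 0.503, -0.864]]
wrist_force: [-0.1, 0.2, -0.3]
grip_width: 0.0365
gripper_force: 0.0
[ 0.16697049 -0.1995676  -0.17607682] [ 0.00035388  0.00118357 -0.00481192]
wrist [113  35 984 284   0   0   0]
scene [ 0  0 13  9  0  0  0]
ang [0.0376, -0.002, 0.0071] |row| 0.0248 0.038
pos [[-0.0239, -0.0061, 0.0028], [-0.0239, -0.0058, 0.003], [-0.0239, -0.0055, 0.0033], [-0.024, -0.0052, 0.0035], [-0.024, -0.0049, 0.0038], [-0.024, -0.0046, 0.004], [-0.024, -0.0042, 0.0042], [-0.0241, -0.0039, 0.0044], [-0.0241, -0.0036, 0.0046], [-0.0241, -0.0032, 0.0048], [-0.0241, -0.0029, 0.0049], [-0.0241, -0.0025, 0.0051], [-0.0241, -0.0021, 0.0052], [-0.0241, -0.0018, 0.0054]]
```

The packet slid in, and nothing is left above the throat. Next is the far packet at x=0.6395.

```bash
python3 -m pendant '{"angular":[[0,0,0],[0,0,0],[0.0376,-0.002,0.0071],[0.0376,-0.002,0.0071],[0.0376,-0.002,0.0071],[0.0376,-0.002,0.0071],[0.0376,-0.002,0.0071],[0.0376,-0.002,0.0071]],"delta_pos":[[0,0,-0.025],[0,0,-0.03],[-0.0239,-0.0061,0.0028],[-0.0239,-0.0058,0.003],[-0.0239,-0.0055,0.0033],[-0.024,-0.0052,0.0035],[-0.024,-0.0049,0.0038],[-0.024,-0.0046,0.004]],"claw":[0.3,0.4,0.4,0.4,0.4,0.4,0.4,0.4]}'
python3 -m pendant '{"angular":[[0.0376,-0.002,0.0071],[0.0376,-0.002,0.0071],[0.0376,-0.002,0.0071],[0.0376,-0.002,0.0071],[0.0376,-0.002,0.0071],[0.0376,-0.002,0.0071],[0.0376,-0.002,0.0071],[0.0376,-0.002,0.0071]],"delta_pos":[[-0.024,-0.0042,0.0042],[-0.0241,-0.0039,0.0044],[-0.0241,-0.0036,0.0046],[-0.0241,-0.0032,0.0048],[-0.0241,-0.0029,0.0049],[-0.0241,-0.0025,0.0051],[-0.0241,-0.0021,0.0052],[-0.0241,-0.0018,0.0054]],"claw":[0.4,0.4,0.4,0.4,0.4,0.4,0.4,0.4]}'
python3 - <<'E'
from h import *
img,P=cloud('wrist');W=P.reshape(-1,3);W=W[~np.isnan(W[:,0])]
for x0 in(.479,.639):
    k=W[(abs(W[:,0]-x0)<.03)&(abs(W[:,2]-.129)<.005)&(abs(W[:,1]+.25)<.06)]
    if len(k)>30:
        r=cv2.minAreaRect((k[:,:2]*1000).astype(np.float32));print(x0,len(k),r)
        if x0>.6:
            a=np.deg2rad(r[2] if r[1][0]<r[1][1] else r[2]-90);plan([r[0][0]/1000,r[0][1]/1000,.072],RD(a),1)
P=cloud('scene')[1];D=((P-S0)@np.c_[py,px,n]).reshape(-1,3);D=D[~np.isnan(D[:,0])]
k=(abs(D[:,0])<.041)&(abs(D[:,1])<.009);print(np.histogram(D[k,2],[-.25,-.15,-.1,-.05,-.02,0,.02,.06])[0])
E
```

```text
time_s: 23.1
ee_pos: [0.6445, -0.0562, 0.1831]
eef_rot: [[-0.087, 0.952, 0.293], [0.996, 0.081, 0.033], [0.007, 0.295, -0.956]]
wrist_force: [-0.4, -0.0, 0.6]
grip_width: 0.0614
gripper_force: 0.0
time_s: 24.1
ee_pos: [0.639, -0.2494, 0.1394]
eef_rot: [[-0.029, 1.0, -0.002], [1.0, 0.029, -0.0], [-0.0, -0.002, -1.0]]
wrist_force: [0.2, -0.5, 0.1]
grip_width: 0.0618
gripper_force: 0.0
0.479 3711 ((480.4517822265625, -243.8453826904297), (65.10115814208984, 31.06985092163086), 88.8269271850586)
0.639 3195 ((639.350830078125, -246.924072265625), (19.82335662841797, 76.32941436767578), 0.9230438470840454)
ang [-0.0042, 0.0007, 0.0107] |row| 0.0664 0.012
pos [0.0051, 0.0013, 0.0661]
[0 0 0 0 0 0 0]
```

```bash
python3 -m pendant '{"angular":[[0,0,0.011],[0,0,0],[0,0,0],[0,0,0],[0,0,0],[0,0,0],[0,0,0],[0,0,0]],"delta_pos":[[0.001,0.0005,0.025],[0,0,0.025],[0,0,0.016],[0,0,0],[0,0,0],[0,0,0],[0,0,0],[0,0,0]],"claw":[0.4,0.4,0.3,0,-0.8,-0.8,-0.8,-0.8]}' 15
python3 - <<'E'
from h import *
s=status.get_state();p=np.array(s['ee_pos'])+[0,0,.12];print(s['wrist_force'])
plan(S0+n*.075+.0005*px,RP,14,(p,np.array(s['eef_rot'])))
E
```

```text
time_s: 25.2
ee_pos: [0.6396, -0.2477, 0.0739]
eef_rot: [[-0.018, 1.0, -0.0], [1.0, 0.018, -0.0], [-0.0, -0.0, -1.0]]
wrist_force: [0.3, -0.0, 1.9]
grip_width: 0.0189
gripper_force: 15.0
[ 0.258219   -0.02193986  1.90939181]
ang [-0.0376, 0.0022, -0.0079] |row| 0.0242 0.038
pos [[0.0239, 0.0002, -0.0031], [0.024, 0.0005, -0.0031], [0.024, 0.0008, -0.003], [0.024, 0.0011, -0.0029], [0.0239, 0.0014, -0.0028], [0.0239, 0.0017, -0.0027], [0.0239, 0.002, -0.0026], [0.0239, 0.0023, -0.0024], [0.0239, 0.0025, -0.0023], [0.0239, 0.0028, -0.0022], [0.0239, 0.0031, -0.002], [0.0239, 0.0033, -0.0018], [0.0238, 0.0036, -0.0016], [0.0238, 0.0038, -0.0014]]
```

```bash
python3 -m pendant '{"angular":[[0,0,0],[0,0,0],[-0.0376,0.0022,-0.0079],[-0.0376,0.0022,-0.0079],[-0.0376,0.0022,-0.0079],[-0.0376,0.0022,-0.0079],[-0.0376,0.0022,-0.0079],[-0.0376,0.0022,-0.0079]],"delta_pos":[[0,0,-0.06],[0,0,-0.06],[0.0239,0.0002,-0.0031],[0.024,0.0005,-0.0031],[0.024,0.0008,-0.003],[0.024,0.0011,-0.0029],[0.0239,0.0014,-0.0028],[0.0239,0.0017,-0.0027]],"claw":[-0.8,-0.8,-0.8,-0.8,-0.8,-0.8,-0.8,-0.8]}'
python3 -m pendant '{"angular":[[-0.0376,0.0022,-0.0079],[-0.0376,0.0022,-0.0079],[-0.0376,0.0022,-0.0079],[-0.0376,0.0022,-0.0079],[-0.0376,0.0022,-0.0079],[-0.0376,0.0022,-0.0079],[-0.0376,0.0022,-0.0079],[-0.0376,0.0022,-0.0079]],"delta_pos":[[0.0239,0.002,-0.0026],[0.0239,0.0023,-0.0024],[0.0239,0.0025,-0.0023],[0.0239,0.0028,-0.0022],[0.0239,0.0031,-0.002],[0.0239,0.0033,-0.0018],[0.0238,0.0036,-0.0016],[0.0238,0.0038,-0.0014]],"claw":[-0.8,-0.8,-0.8,-0.8,-0.8,-0.8,-0.8,-0.8]}'
cat > chk.py <<'E'
from h import *
s=status.get_state();Rt=np.array(s['eef_rot']);p=np.array(s['ee_pos'])
print((p-S0)@np.c_[py,px,n],Ro.from_matrix(Rt.T@RP).as_rotvec().round(4),s['wrist_force'],s['grip_width'])
img,P=cloud('wrist')
L=((P-p)@Rt).reshape(-1,3);q=L[(abs(L[:,1])<.03)&(L[:,0]>.02)&(L[:,0]<.06)&(L[:,2]>-.02)&(L[:,2]<.05)]
for a,b in((-.02,0),(0,.02),(.02,.04),(.04,.058)):
    k=q[(q[:,2]>a)&(q[:,2]<b)&(q[:,0]<.048)]
    if len(k)>5:print(a,b,len(k),np.percentile(k[:,1],[3,50,97]).round(4),np.percentile(k[:,0],[50,97]).round(4))
plan(S0+.0005*py+.0008*px+n*.075,RP,1)
E
python3 chk.py
```

```text
time_s: 26.2
ee_pos: [0.6378, -0.103, 0.212]
eef_rot: [[-0.067, 0.973, 0.222], [0.998, 0.064, 0.023], [0.008, 0.223, -0.975]]
wrist_force: [0.4, -0.3, -2.4]
grip_width: 0.0187
gripper_force: 15.0
time_s: 27.2
ee_pos: [0.6357, 0.0885, 0.237]
eef_rot: [[-0.132, 0.857, 0.498], [0.991, 0.113, 0.067], [0.001, 0.502, -0.865]]
wrist_force: [0.0, -0.5, -1.6]
grip_width: 0.0188
gripper_force: 15.0
[ 9.23220012e-04 -5.40151530e-05  7.46320957e-02] [-0.     -0.0014 -0.0002] [ 0.0110685  -0.50246151 -1.64077575] 0.01877603749469364
-0.02 0 219 [-0.0088 -0.0007  0.008 ] [0.0386 0.0388]
0 0.02 146 [-0.0088 -0.0001  0.0079] [0.0386 0.0388]
0.02 0.04 106 [-0.0088 -0.      0.0084] [0.0387 0.0389]
0.04 0.058 48 [-0.0087 -0.0004  0.0079] [0.0387 0.0388]
ang [0.0011, -0.0031, 0.0012] |row| 0.003 0.004
pos [-0.0029, 0.001, -0.0001]
```

Same alignment as before, so I insert in the same way, slowly first.

```bash
python3 -m pendant '{"angular":[[0,0,0],[0,0,0],[0,0,0],[0,0,0],[0,0,0],[0,0,0],[0,0,0],[0,0,0]],"delta_pos":[[0.0003,0.0007,0.01],[0,0,0.008],[0,0,0.004],[0,0,0.003],[0,0,0.003],[0,0,0.003],[0,0,0.003],[0,0,0.003]],"claw":[-0.8,-0.8,-0.8,-0.8,-0.8,-0.8,-0.8,-0.8]}'
```

```text
time_s: 28.25
ee_pos: [0.6551, 0.0906, 0.2055]
eef_rot: [[-0.132, 0.857, 0.498], [0.991, 0.113, 0.067], [0.001, 0.502, -0.865]]
wrist_force: [0.4, -0.3, -1.6]
grip_width: 0.0193
gripper_force: 15.0
```

```bash
python3 -m pendant '{"angular":[[0,0,0],[0,0,0],[0,0,0],[0,0,0],[0,0,0],[0,0,0],[0,0,0],[0,0,0]],"delta_pos":[[0,0,0.009],[0,0,0.009],[0,0,0.009],[0,0,0.009],[0,0,0.007],[0,0,0],[0,0,0],[0,0,0]],"claw":[-0.8,-0.8,-0.8,-0.8,-0.8,-0.8,0.2,0.2]}'
python3 - <<'E'
from h import *
s=status.get_state();print(s['wrist_force']@np.c_[py,px,n],((np.array(s['ee_pos'])-S0)@np.c_[py,px,n]))
for c in ('wrist','scene'):
    img,P=cloud(c)
    D=((P-S0)@np.c_[py,px,n]).reshape(-1,3);D=D[~np.isnan(D[:,0])]
    k=(abs(D[:,0])>.012)&(abs(D[:,0])<.041)&(abs(D[:,1])<.009)&(D[:,2]<.06);print(c,np.histogram(D[k,2],[-.25,-.15,-.1,-.05,-.02,0,.02,.06])[0])
p=np.array(s['ee_pos'])+n*.055
plan([.479,-.2515,.145],RD(.016),14,(p,np.array(s['eef_rot'])))
E
```

```text
time_s: 29.25
ee_pos: [0.6767, 0.0934, 0.1691]
eef_rot: [[-0.132, 0.857, 0.499], [0.991, 0.113, 0.067], [0.001, 0.503, -0.864]]
wrist_force: [0.2, -0.5, 0.3]
grip_width: 0.0371
gripper_force: 0.0
[-0.52811257  0.29520108  0.21127239] [ 0.00044118  0.00155051 -0.00479137]
wrist [  95    9  262 1332    0    0    0]
scene [ 0  0  0 60  0  0  0]
ang [0.0376, -0.0022, 0.0081] |row| 0.0277 0.039
pos [[-0.0226, -0.0158, -0.0033], [-0.0227, -0.0157, -0.0026], [-0.0228, -0.0156, -0.002], [-0.023, -0.0155, -0.0014], [-0.0231, -0.0153, -0.0007], [-0.0232, -0.0151, -0.0001], [-0.0233, -0.015, 0.0005], [-0.0235, -0.0147, 0.0011], [-0.0236, -0.0145, 0.0017], [-0.0237, -0.0142, 0.0023], [-0.0238, -0.0139, 0.0029], [-0.0239, -0.0136, 0.0035], [-0.024, -0.0133, 0.004], [-0.0241, -0.0129, 0.0046]]
```

```bash
python3 -m pendant '{"angular":[[0,0,0],[0,0,0],[0.0376,-0.0022,0.0081],[0.0376,-0.0022,0.0081],[0.0376,-0.0022,0.0081],[0.0376,-0.0022,0.0081],[0.0376,-0.0022,0.0081],[0.0376,-0.0022,0.0081]],"delta_pos":[[0,0,-0.025],[0,0,-0.03],[-0.0226,-0.0158,-0.0033],[-0.0227,-0.0157,-0.0026],[-0.0228,-0.0156,-0.002],[-0.023,-0.0155,-0.0014],[-0.0231,-0.0153,-0.0007],[-0.0232,-0.0151,0]],"claw":[0.3,0.4,0.5,0.5,0.5,0.5,0.5,0.5]}'
python3 -m pendant '{"angular":[[0.0376,-0.0022,0.0081],[0.0376,-0.0022,0.0081],[0.0376,-0.0022,0.0081],[0.0376,-0.0022,0.0081],[0.0376,-0.0022,0.0081],[0.0376,-0.0022,0.0081],[0.0376,-0.0022,0.0081],[0.0376,-0.0022,0.0081]],"delta_pos":[[-0.0233,-0.015,0.0005],[-0.0235,-0.0147,0.0011],[-0.0236,-0.0145,0.0017],[-0.0237,-0.0142,0.0023],[-0.0238,-0.0139,0.0029],[-0.0239,-0.0136,0.0035],[-0.024,-0.0133,0.004],[-0.0241,-0.0129,0.0046]],"claw":[0.5,0.5,0.5,0.5,0.5,0.5,0.5,0.5]}'
python3 - <<'E'
from h import *
img,P=cloud('wrist');W=P.reshape(-1,3);W=W[~np.isnan(W[:,0])]
k=W[(abs(W[:,0]-.479)<.03)&(abs(W[:,2]-.129)<.005)&(abs(W[:,1]+.25)<.06)];print(cv2.minAreaRect((k[:,:2]*1000).astype(np.float32)))
plan([.479,-.2515,.073],RD(.016),1)
img,P=cloud('scene');cv2.imwrite('pics/s6.png',cv2.resize(img[110:290,20:230],None,fx=3,fy=3));D=((P-S0)@np.c_[py,px,n]).reshape(-1,3);D=D[~np.isnan(D[:,0])]
k=(abs(D[:,0])<.041)&(abs(D[:,1])<.009);print(np.histogram(D[k,2],[-.25,-.15,-.1,-.05,-.02,0,.02,.06])[0])
P=cloud('top')[1];D=((P-S0)@np.c_[py,px,n]).reshape(-1,3);D=D[~np.isnan(D[:,0])]
k=(abs(D[:,0])<.041)&(abs(D[:,1])<.009);print(np.histogram(D[k,2],[-.25,-.15,-.1,-.05,-.02,0,.02,.06])[0])
E
```

```text
time_s: 30.35
ee_pos: [0.5757, -0.0573, 0.1854]
eef_rot: [[-0.082, 0.952, 0.293], [0.997, 0.076, 0.032], [0.008, 0.295, -0.955]]
wrist_force: [-0.1, 0.4, 0.0]
grip_width: 0.0661
gripper_force: 0.0
time_s: 31.35
ee_pos: [0.4784, -0.2525, 0.1445]
eef_rot: [[-0.015, 1.0, -0.002], [1.0, 0.015, 0.0], [0.0, -0.002, -1.0]]
wrist_force: [0.7, -0.2, -0.3]
grip_width: 0.0661
gripper_force: 0.0
((478.740234375, -251.41281127929688), (31.77190399169922, 78.98188781738281), 1.5382522344589233)
ang [-0.0042, 0.0002, -0.0025] |row| 0.0709 0.005
pos [0.0033, 0.002, 0.0708]
[0 0 0 0 0 0 0]
[0 0 0 0 0 0 0]
```

View pics/s6.png

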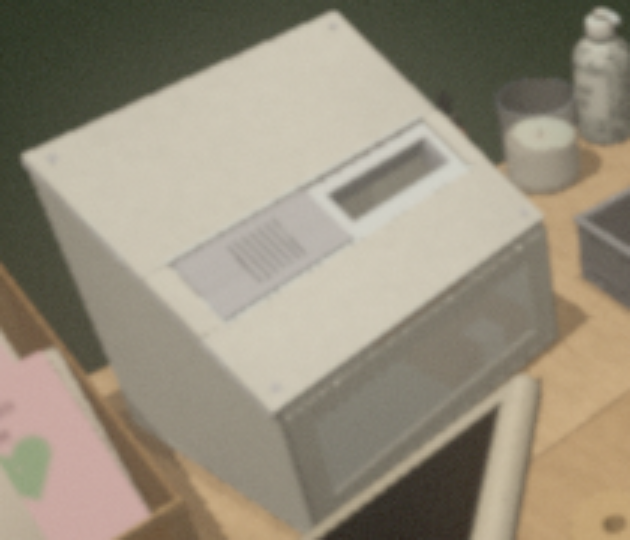

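Both letters are in the box: the slot at (390,185) is empty, brown shapes show behind the window at (450,345), and the shutter is still open. I now take the thick packet.

```bash
python3 -m pendant '{"angular":[[0,0,0],[0,0,0],[0,0,0],[0,0,0],[0,0,0],[0,0,0],[0,0,0],[0,0,0]],"delta_pos":[[0.001,0.0005,0.025],[0,0,0.028],[0,0,0.018],[0,0,0],[0,0,0],[0,0,0],[0,0,0],[0,0,0]],"claw":[0.5,0.5,0.5,0,-0.5,-0.5,-0.5,-0.5]}' 12
python3 - <<'E'
from h import *
s=status.get_state();p=np.array(s['ee_pos'])+[0,0,.12]
plan(S0+n*.075+.0005*px,RP,14,(p,np.array(s['eef_rot'])))
E
```

```text
time_s: 32.5
ee_pos: [0.4794, -0.2507, 0.0741]
eef_rot: [[-0.016, 1.0, -0.0], [1.0, 0.016, 0.0], [0.0, -0.0, -1.0]]
wrist_force: [-0.7, 1.4, 5.7]
grip_width: 0.0309
gripper_force: 12.0
ang [-0.0376, 0.0022, -0.0081] |row| 0.0268 0.038
pos [[0.024, 0.0116, -0.0031], [0.0239, 0.0119, -0.0026], [0.0238, 0.0122, -0.0021], [0.0237, 0.0124, -0.0016], [0.0236, 0.0127, -0.0011], [0.0235, 0.0129, -0.0005], [0.0234, 0.0131, -0.0], [0.0233, 0.0133, 0.0005], [0.0232, 0.0134, 0.0011], [0.0231, 0.0136, 0.0016], [0.023, 0.0137, 0.0022], [0.0228, 0.0138, 0.0028], [0.0227, 0.0138, 0.0033], [0.0226, 0.0139, 0.0039]]
```

Gripped width is 30.9 mm, so this is the thick one. The job asks to try each, so I give it a gentle try in the slot too.

```bash
python3 -m pendant '{"angular":[[0,0,0],[0,0,0],[-0.0376,0.0022,-0.0081],[-0.0376,0.0022,-0.0081],[-0.0376,0.0022,-0.0081],[-0.0376,0.0022,-0.0081],[-0.0376,0.0022,-0.0081],[-0.0376,0.0022,-0.0081]],"delta_pos":[[0,0,-0.06],[0,0,-0.06],[0.024,0.0116,-0.0031],[0.0239,0.0119,-0.0026],[0.0238,0.0122,-0.0021],[0.0237,0.0124,-0.0016],[0.0236,0.0127,-0.0011],[0.0235,0.0129,-0.0005]],"claw":[-0.5,-0.5,-0.5,-0.5,-0.5,-0.5,-0.5,-0.5]}'
python3 -m pendant '{"angular":[[-0.0376,0.0022,-0.0081],[-0.0376,0.0022,-0.0081],[-0.0376,0.0022,-0.0081],[-0.0376,0.0022,-0.0081],[-0.0376,0.0022,-0.0081],[-0.0376,0.0022,-0.0081],[-0.0376,0.0022,-0.0081],[-0.0376,0.0022,-0.0081]],"delta_pos":[[0.0234,0.0131,0],[0.0233,0.0133,0.0005],[0.0232,0.0134,0.0011],[0.0231,0.0136,0.0016],[0.023,0.0137,0.0022],[0.0228,0.0138,0.0028],[0.0227,0.0138,0.0033],[0.0226,0.0139,0.0039]],"claw":[-0.5,-0.5,-0.5,-0.5,-0.5,-0.5,-0.5,-0.5]}'
python3 chk.py
```

```text
time_s: 33.5
ee_pos: [0.5463, -0.1039, 0.2105]
eef_rot: [[-0.066, 0.973, 0.221], [0.998, 0.062, 0.025], [0.01, 0.222, -0.975]]
wrist_force: [0.5, 0.2, -0.7]
grip_width: 0.031
gripper_force: 11.9
time_s: 34.5
ee_pos: [0.6357, 0.0891, 0.2354]
eef_rot: [[-0.132, 0.858, 0.496], [0.991, 0.113, 0.068], [0.002, 0.501, -0.865]]
wrist_force: [0.6, 0.0, -0.5]
grip_width: 0.0311
gripper_force: 11.9
[ 0.00158012 -0.00079383  0.07316099] [-0.0015 -0.0023 -0.0005] [ 0.61630895  0.00218796 -0.47132646] 0.031091210717500276
-0.02 0 360 [-0.0143 -0.0007  0.0135] [0.0385 0.0387]
0 0.02 250 [-0.0139 -0.0001  0.0141] [0.0386 0.0388]
0.02 0.04 174 [-0.0141 -0.      0.014 ] [0.0386 0.0388]
0.04 0.058 78 [-0.0132  0.0004  0.0138] [0.0387 0.0388]
ang [0.0001, -0.0039, 0.0008] |row| 0.004 0.004
pos [-0.0033, 0.001, -0.002]
```

```bash
python3 -m pendant '{"angular":[[0,0,0],[0,0,0],[0,0,0],[0,0,0],[0,0,0],[0,0,0],[0,0,0],[0,0,0]],"delta_pos":[[0,0.001,0.008],[0,0,0.006],[0,0,0.0015],[0,0,0.001],[0,0,0.001],[0,0,0.0005],[0,0,0.0005],[0,0,0.0]],"claw":[-0.5,-0.5,-0.5,-0.5,-0.5,-0.5,-0.5,-0.5]}'
python3 -c "
from h import *
s=status.get_state();print(s['wrist_force']@np.c_[py,px,n],((np.array(s['ee_pos'])-S0)@np.c_[py,px,n]))"
```

```text
time_s: 35.55
ee_pos: [0.6463, 0.089, 0.2217]
eef_rot: [[-0.132, 0.857, 0.498], [0.991, 0.113, 0.067], [0.001, 0.502, -0.865]]
wrist_force: [1.1, 0.5, -1.3]
grip_width: 0.031
gripper_force: 11.9
[ 0.30910288  0.34995338 -1.71207491] [3.44748738e-05 1.42230292e-03 5.60826772e-02]
```

```bash
python3 -m pendant '{"angular":[[0,0,0],[0,0,0],[0,0,0],[0,0,0],[0,0,0],[0,0,0],[0,0,0],[0,0,0]],"delta_pos":[[0,0,0.0005],[0,0,0.0005],[0,0,0.0005],[0,0,0.0005],[0,0,0.0005],[0,0,0],[0,0,0],[0,0,0.0]],"claw":[-0.5,-0.5,-0.5,-0.5,-0.5,-0.5,-0.5,-0.5]}'
python3 -c "
from h import *
s=status.get_state();print(s['wrist_force']@np.c_[py,px,n],((np.array(s['ee_pos'])-S0)@np.c_[py,px,n]))"
```

```text
time_s: 36.55
ee_pos: [0.6476, 0.0891, 0.2201]
eef_rot: [[-0.132, 0.857, 0.498], [0.991, 0.113, 0.067], [0.001, 0.503, -0.865]]
wrist_force: [-5.9, -0.2, 4.7]
grip_width: 0.0309
gripper_force: 12.0
[ 0.56747372 -2.73631247  7.07082954] [-5.07225519e-05  1.69656092e-03  5.40245082e-02]
```

The thick packet stops on the rim at 7 N with only its end in the entry, so it doesn't fit and goes to the crate.

Run:
```python
from h import *
s=status.get_state();p=np.array(s['ee_pos'])+n*.04
plan([.551,-.1015,.155],RD(-.052),14,(p,np.array(s['eef_rot'])))
for c in('top3','scene3'):
    P=np.load(c+'.npy').reshape(-1,3);q=P[(P[:,2]>.061)&(P[:,2]<.070)&(abs(P[:,0]-.55)<.12)&(abs(P[:,1]+.1)<.065)]
    print(c,len(q),cv2.minAreaRect((q[:,:2]*1000).astype(np.float32)),np.median(q[:,2]))
```

```text
ang [0.0375, -0.0035, 0.0128] |row| 0.0162 0.04
pos [[-0.0126, -0.0098, 0.0025], [-0.0127, -0.0095, 0.0029], [-0.0128, -0.0092, 0.0033], [-0.0129, -0.0089, 0.0037], [-0.013, -0.0086, 0.0041], [-0.0131, -0.0083, 0.0045], [-0.0132, -0.008, 0.0048], [-0.0133, -0.0076, 0.0051], [-0.0134, -0.0072, 0.0055], [-0.0134, -0.0069, 0.0058], [-0.0135, -0.0065, 0.0061], [-0.0136, -0.0061, 0.0064], [-0.0136, -0.0056, 0.0066], [-0.0137, -0.0052, 0.0069]]
top3 460 ((550.6029052734375, -102.02912139892578), (107.38672637939453, 205.4563751220703), 86.83158111572266) 0.06514601384733265
scene3 496 ((550.0523071289062, -101.09417724609375), (109.08277893066406, 205.406982421875), 87.075927734375) 0.06493955811752894
```

```bash
python3 -m pendant '{"angular":[[0,0,0],[0,0,0],[0.0375,-0.0035,0.0128],[0.0375,-0.0035,0.0128],[0.0375,-0.0035,0.0128],[0.0375,-0.0035,0.0128],[0.0375,-0.0035,0.0128],[0.0375,-0.0035,0.0128]],"delta_pos":[[0,0,-0.03],[0,0,-0.03],[-0.0126,-0.0098,0.0025],[-0.0127,-0.0095,0.0029],[-0.0128,-0.0092,0.0033],[-0.0129,-0.0089,0.0037],[-0.013,-0.0086,0.0041],[-0.0131,-0.0083,0.0045]],"claw":[-0.5,-0.5,-0.5,-0.5,-0.5,-0.5,-0.5,-0.5]}'
python3 -m pendant '{"angular":[[0.0375,-0.0035,0.0128],[0.0375,-0.0035,0.0128],[0.0375,-0.0035,0.0128],[0.0375,-0.0035,0.0128],[0.0375,-0.0035,0.0128],[0.0375,-0.0035,0.0128],[0.0375,-0.0035,0.0128],[0.0375,-0.0035,0.0128]],"delta_pos":[[-0.0132,-0.008,0.0048],[-0.0133,-0.0076,0.0051],[-0.0134,-0.0072,0.0055],[-0.0134,-0.0069,0.0058],[-0.0135,-0.0065,0.0061],[-0.0136,-0.0061,0.0064],[-0.0136,-0.0056,0.0066],[-0.0137,-0.0052,0.0069]],"claw":[-0.5,-0.5,-0.5,-0.5,-0.5,-0.5,-0.5,-0.5]}'
python3 - <<'E'
from h import *
s=status.get_state();Rt=np.array(s['eef_rot']);p=np.array(s['ee_pos']);img,P=cloud('wrist');cv2.imwrite('pics/w7.png',img)
L=((P-p)@Rt).reshape(-1,3);q=L[(abs(L[:,1])<.03)&(L[:,0]>.02)&(L[:,0]<.048)&(L[:,2]>-.02)&(L[:,2]<.058)];print('packet',np.percentile(q,[3,50,97],axis=0).round(4).tolist())
W=P.reshape(-1,3);q=W[(W[:,2]>.061)&(W[:,2]<.070)&(abs(W[:,0]-.55)<.12)&(abs(W[:,1]+.1)<.065)]
print(len(q),cv2.minAreaRect((q[:,:2]*1000).astype(np.float32)))
a=-.053;ey=np.array([-np.sin(a),np.cos(a),0]);c=np.array([.5505,-.1015,0])
print('y rim extents',np.percentile((q-c)@ey,[1,99]))
plan([.5505,-.1003,.0655],RD(a),1)
E
```

```text
time_s: 37.55
ee_pos: [0.5845, 0.0037, 0.2282]
eef_rot: [[-0.052, 0.955, 0.292], [0.999, 0.046, 0.028], [0.013, 0.293, -0.956]]
wrist_force: [-0.9, 0.2, -1.9]
grip_width: 0.031
gripper_force: 12.0
time_s: 38.55
ee_pos: [0.5407, -0.1037, 0.1714]
eef_rot: [[0.053, 0.999, -0.003], [0.999, -0.053, 0.0], [0.0, -0.003, -1.0]]
wrist_force: [-0.4, 0.5, -1.0]
grip_width: 0.0308
gripper_force: 12.0
packet [[0.0383, -0.0144, -0.0182], [0.0386, -0.0002, 0.0069], [0.0388, 0.0136, 0.0529]]
3821 ((551.180419921875, -100.77954864501953), (106.02729797363281, 205.30245971679688), 86.99240112304688)
y rim extents [-0.05157645  0.05364685]
ang [-0.006, 0.0001, -0.001] |row| 0.1054 0.006
pos [0.0052, 0.0107, 0.1048]
```

View pics/w7.png

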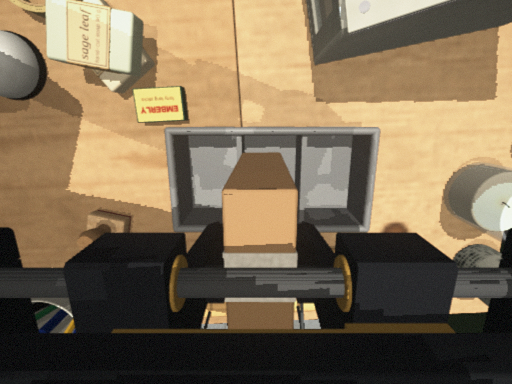

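The packet hangs over the middle bay: the crate spans columns 165-380 with dividers at 240 and 305, and the packet end is at columns 225-295. After a small lateral correction I lower it.

```bash
python3 -m pendant '{"angular":[[-0.003,0,0],[-0.003,0,0],[0,0,0],[0,0,0],[0,0,0],[0,0,0],[0,0,0],[0,0,0]],"delta_pos":[[0.0025,0.0055,0.01],[0.0022,0.0055,0.015],[0,0,0.025],[0,0,0.025],[0,0,0.015],[0,0,0.009],[0,0,0.003],[0,0,0.002]],"claw":[-0.5,-0.5,-0.5,-0.5,-0.5,-0.5,-0.5,-0.5]}'
```

```text
time_s: 39.6
ee_pos: [0.553, -0.0988, 0.0683]
eef_rot: [[0.052, 0.999, 0.006], [0.999, -0.052, -0.0], [0.0, 0.006, -1.0]]
wrist_force: [0.1, -0.1, -0.6]
grip_width: 0.0306
gripper_force: 12.0
```

```bash
python3 -m pendant '{"angular":[[0.003,0,0],[0.002,0,0],[0,0,0],[0,0,0],[0,0,0],[0,0,0],[0,0,0],[0,0,0]],"delta_pos":[[0,-0.001,0.0005],[0,0,0.0005],[0,0,0.0005],[0,0,0.0005],[0,0,0.0005],[0,0,0.0003],[0,0,0],[0,0,0]],"claw":[-0.5,-0.5,-0.5,-0.5,-0.5,-0.5,-0.5,-0.5]}'
```

```text
time_s: 40.6
ee_pos: [0.5519, -0.0986, 0.0654]
eef_rot: [[0.052, 0.999, 0.001], [0.999, -0.052, 0.0], [0.0, 0.001, -1.0]]
wrist_force: [-0.5, 1.7, 5.3]
grip_width: 0.0308
gripper_force: 12.0
```

It rests on the floor (5 N up). I release and go up.

```bash
python3 -m pendant '{"angular":[[0,0,0],[0,0,0],[0,0,0],[0,0,0],[0,0,0],[0,0,0],[0,0,0],[0,0,0]],"delta_pos":[[0,0,-0.0003],[0,0,0],[0,0,0],[0,0,0],[0,0,-0.01],[0,0,-0.025],[0,0,-0.04],[0,0,-0.04]],"claw":[-0.2,0.0,0.2,0.2,0.2,0.2,0.2,0.2]}'
python3 -m pendant '{"angular":[[0,0,0],[0,0,0],[0,0,0],[0,0,0],[0,0,0],[0,0,0],[0,0,0],[0,0,0]],"delta_pos":[[0,0,-0.03],[0,-0.02,-0.02],[0,-0.03,0],[0,-0.03,0],[0,-0.03,0],[0,-0.02,0],[0,0,0],[0,0,0]],"claw":[0.2,0.2,0.2,0.2,0.2,0.2,0.2,0.2]}'
python3 - <<'E'
from h import *
ims=[]
for c in('top','scene'):
    img,P=cloud(c);W=P.reshape(-1,3);k=W[(abs(W[:,0]-.55)<.03)&(abs(W[:,2]-.12)<.008)&(abs(W[:,1]+.1)<.06)]
    ims.append(img[20:260,80:400] if c=='top' else img[100:340,20:340])
    print(c,len(k),cv2.minAreaRect((k[:,:2]*1000).astype(np.float32)) if len(k)>5 else '',np.median(k[:,2]) if len(k) else '')
    print([(np.round(o['at'],4).tolist(),round(o['conf'],2)) for t in('shutter_mid','packet_1') for o in vision.spot_point(t,c)[:3]])
cv2.imwrite('pics/fin.png',cv2.resize(np.hstack(ims),(800,300)))
E
```

```text
time_s: 41.6
ee_pos: [0.5516, -0.0987, 0.1823]
eef_rot: [[0.052, 0.999, 0.001], [0.999, -0.052, 0.0], [0.0, 0.001, -1.0]]
wrist_force: [0.0, -0.1, 0.4]
grip_width: 0.0527
gripper_force: 0.0
time_s: 42.6
ee_pos: [0.4225, -0.0922, 0.2307]
eef_rot: [[0.052, 0.999, 0.001], [0.999, -0.052, -0.0], [-0.0, 0.001, -1.0]]
wrist_force: [0.2, 0.4, -0.4]
grip_width: 0.0527
gripper_force: 0.0
top 0  
[([0.6584, 0.2006, 0.1739], 0.67), ([0.7176, 0.0897, 0.04], 0.47)]
scene 333 ((551.6444702148438, -99.05543518066406), (80.03491973876953, 34.03327560424805), 87.19078063964844) 0.11990277403942862
[([0.658, 0.2047, 0.1733], 0.72), ([0.5524, -0.1004, 0.0072], 0.74)]
```

View pics/fin.png

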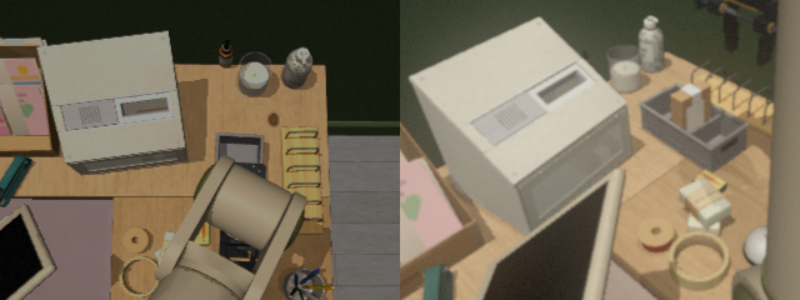

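The packet stands upright in the crate's middle bay at (690,105), its top at z = 0.120. The shutter is open, the slot and rack are empty, and the other goods are where they were. I'll hand it in.

```bash
python3 -c "
from station import bot
print(bot.finish_job())"
```

```text
the job is handed in; nothing more can be done
None
```

Job handed in at about 43 s: the shutter is fully open, the two thin packets are in the post box, and the 31 mm packet, which stopped on the slot rim in a gentle try, stands upright in the crate's middle bay.

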